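Gather the key-tag blanks in the tote's picking corner

ROBOT

A 6-joint arm with a two-finger parallel gripper is mounted at the origin on the work surface. World frame = base frame: x ahead of the robot, y to its left, z up, the work surface at z = 0. Lengths are in m, angles in rad, forces in N, time in s.
With the tool pointing down it reaches from about 0.15 to 0.775 m from the base axis. Payload 6.1 kg.
Tool frame: the origin (TCP) lies on the centre line of the jaws, within the pads' length; the fingertips stand 17 mm ahead of it and the grasp point (between the pads) lies 2 mm behind it; y points along the fingers, z is the direction in which the jaws open and shut, and the axes are right-handed (so a half turn about y gives the same grasp; the last joint's range is limited). The gripper opens to 85 mm and grips with 20 to 120 N. Pads are 22 mm wide; open, the fingers measure 114 mm over their backs; the gripper's body (76 mm by 85 mm) begins 54 mm behind the grasp point. The pads swing forward as they close: fully open they stand 13 mm farther back than shut.
Start: joints at [-1.349, 0.126, -0.04, 1.405, 0, 1.571], TCP at [0.115, -0.512, 0.248] pointing down, gripper open.
Joint ranges: [-2.72, 2.72], [-0.95, 1.95], [-1.27, 1.35], [-1.78, 2.02], [-1.46, 1.47], [-3.14, 3.14]. Speed limits (rad/s): [2.39, 2.39, 3.01, 3.14, 3.14, 3.14].

INTERFACE

Orientations are given as a rotation vector (axis times angle).
In Python, from station import arm gives the robot as it stands.
- The arm moves only by the shell command python3 -m jog 'ROWS' [FORCE]. ROWS is JSON, a list of rows, each an object with "offset": the shift along the tool's x, y, z in m, a list of three; "delta_rot": the turn, a rotation vector about the tool's x, y, z in rad, a list of three; "claw": the opening, from 0 (shut) to 1 (fully open). A call has 1 to 10 rows; each row shifts and turns the commanded pose from where the row before left it, along the tool's axes as they then stand; what a row does not reach is not made up. A row lasts 1/8 s, in which the tool goes at most 62.5 mm and 10.7 degrees, less where a joint would pass 70% of its speed; a pose out of reach is approached as far as the arm can. A call is refused whole if a number of a shift passes 0.0625 or a number of a turn 0.188, either way. A call with a gripper value outside its range is refused whole. The fingers move at their own pace and stop on an object; FORCE is the grip in N (left out, the last holds). Time passes only in rows, so rows that do not move let the fingers close. It gives the time, the measured TCP pose, the force and the opening at its end, in the units of the state.
- arm.sense(): the state, without advancing time (a new reading comes with each control period).
- arm.grab_frame(name): name is "side" or "top"; returns the picture (384x512x3 uint8, red, green, blue); there is no depth.
- arm.calibration(name): a dict with "vertical_fov" (degrees; the focal length in pixels is half the picture's height over the tangent of half this angle, whatever the lens; pixels are square), "cx", "cy" (the principal point, pixels), "R" (3x3) and "t" (3): a world point X has camera coordinates R X + t. Camera axes: x right, y down, z forward; pixel columns grow to the right and rows downward; lengths in m; the calibration is good to about 2 mm. A picture is of the moment at which its call begins. calibration takes no time and is no camera call.
- arm.hand_in(): hands the job in, once; it reports no verdict.
Trained networks look in the newest picture that a camera, given by its name, has taken for a name from the list of things; names that differ only in an ending like _2 or _b are one class to them, and where a whole thing is asked for, a point or a joint stands for the part that bears it (a point fixed in the world has none). Each returns a list of dicts, best first, with "conf" (0 to 1); they miss things now and then, are a little off and sometimes report something else, mostly with a low value. They report only what shows in the picture. A call takes as long as a camera call. They do not tell look-alikes from the thing itself.
- arm.trace(camera, label): "region" (384x512 bool, what is visible of it) and "location" ([row, column] in pixels, amid what is visible of it).
- arm.tip_of(camera, label): "location" ([row, column] in pixels: a listed point, or the origin of a listed thing).
The state is a dict: "clock": time; "qpos": joint angles; "dq": joint speeds; "tau": joint torques, N m; "ee_pos": TCP position; "ee_rot": TCP orientation; "force": force on the tool from outside, world axes, zero at the start; "torque": the same for the moment, N m; "finger_gap": finger opening in m.
Only numpy, scipy, OpenCV 4.12 (cv2) and the standard library are available. Lean on these libraries where they do the work, as an engineer would, in place of code of your own. Each camera call takes 0.05 s, during which the arm holds its last target.

TASK

Draw the blue tote with the four round metal blanks out from under the bench shelf, lift it a few centimetres clear of the bench and tip it towards its low-cut picking corner until all four blanks have slid, by themselves and without being touched, together into that corner. Finish still holding the tote like that in the gripper, tilted and steady in the air with that corner lowest, ready for a colleague to pick from; spill nothing and leave everything else on the bench and shelf where it is.

Things in the scene. Friction and masses are not known exactly. Their poses are not given: they have to be found in the camera images.
- tote: Open blue plastic tote, about 150 g, in either bay under the shelf, handle end in front. Outside 170 (x) by 130 (y) mm, floor and walls 4 mm thick, walls 46 mm high. x points from the handle wall to the far wall, y left, z up; origin: centre of the underside. At its far left corner (+x, +y), the picking corner, both walls are cut down to 22 mm high for 50 mm each way. Friction on the bench 0.6.
- tote_handle (a point): Middle of the blue tote's black handle: a level bar 64 mm long (tote y), 14 mm thick (tote x), 24 mm tall, above the front wall at tote x = -80, z = +80 mm, on two end posts (54 mm apart, 10 mm wide), with a 22 mm gap down to the rim. Gripped across its 14 mm from above it carries the whole tote. At the start 45 to 65 mm are free between it and the shelf's front edge.
- tote_corner (a point): Inner floor corner of the blue tote at its low-cut picking corner, at tote x = +81, y = +61, z = +4 mm.
- tote_toe_l (a point): Outer bottom corner of the blue tote below the picking corner, at tote x = +85, y = +65, z = 0 mm.
- tote_toe_r (a point): Outer bottom corner of the blue tote, far right, at tote x = +85, y = -65, z = 0 mm.
- blank_a: Round aluminium key-tag blank, 30 mm across, 6 mm thick, 12 g, lying loose and flat in the blue tote; one of four alike. Origin: centre of its underside. It slides easily on the tote's plastic (friction about 0.2): a slope of about 15 degrees sets it moving, about 30 degrees brings it along a wall too.
- blank_b: Round aluminium key-tag blank, 30 mm across, 6 mm thick, 12 g, lying loose and flat in the blue tote; one of four alike. Origin: centre of its underside. It slides easily on the tote's plastic (friction about 0.2): a slope of about 15 degrees sets it moving, about 30 degrees brings it along a wall too.
- blank_c: Round aluminium key-tag blank, 30 mm across, 6 mm thick, 12 g, lying loose and flat in the blue tote; one of four alike. Origin: centre of its underside. It slides easily on the tote's plastic (friction about 0.2): a slope of about 15 degrees sets it moving, about 30 degrees brings it along a wall too.
- blank_d: Round aluminium key-tag blank, 30 mm across, 6 mm thick, 12 g, lying loose and flat in the blue tote; one of four alike. Origin: centre of its underside. It slides easily on the tote's plastic (friction about 0.2): a slope of about 15 degrees sets it moving, about 30 degrees brings it along a wall too.
- riser: Fixed low plywood bench shelf, 200 (x) by 366 (y) mm; board 16 mm thick, underside 64 and top 80 mm above the bench. Three 15 mm uprights (y = -175, 0, +175 mm) make two bays 160 mm wide (centres y = +87 and -87 mm), open to the front. Origin: centre of its foot at bench height; x points from front to back, front edge at x = -100 mm. About the far 100 mm of each tote is under it.
- tote_grey: Grey tote of the same shape and size as the blue one, in the other bay, holding two wooden tags; to be left alone. Origin and axes as for the blue tote.
- mug_a: White mug, 82 mm across, 95 mm high, with a handle, standing on top of the bench shelf; leave alone. Origin: centre of its underside.
- mug_b: White mug like the other, standing on top of the bench shelf; leave alone. Origin: centre of its underside.
- mug_c: Blue mug, 82 mm across, 95 mm high, standing on the bench beside the shelf's right end; leave alone. Origin: centre of its underside.
- tape: Amber roll of heat tape, 68 mm across, 19 mm high, lying on top of the bench shelf; leave alone. Origin: centre of its underside.
- spray: White bottle with an orange label and black cap, 48 mm across, 130 mm high, standing on the bench beside the shelf's left end; leave alone. Origin: centre of its underside.
There are look-alikes about, which are no part of the job. Several things have the shape of the tote; the one meant has the colours described above.

How it is judged:
By the outcome, as a careful person would: the job done as asked, in the order asked, and still so for the second after the job is handed in, while the arm keeps its last pose, push and grip.
It also fails if it takes over 45 s, if anything falls off the work surface, if the arm or the gripper's body presses on something with over 40 N, if the wrist force passes 120 N, or if a joint passes its speed limit or range.

## Working session

There is one attempt and no reset: what is moved stays moved. The work goes in short steps, Python scripts to look and compute and a shell command to move; the robot and the scene stay as the last step left them, time stands still between calls to the robot, and variables do not carry over. Pictures are saved under pics/ and viewed, and the job is handed in when it is done.

```bash
ls; mkdir -p pics; python3 - <<'E'
from station import arm
import cv2, numpy as np
for n in("side","top"):
    f=arm.grab_frame(n); cv2.imwrite(f"pics/{n}0.png",f[:,:,::-1])
    c=arm.calibration(n); print(n,c)
    R=np.array(c["R"]);print(-R.T@np.array(c["t"]))
    for l in("tote_handle","tote_corner","tote_toe_l","blank_a","tote","riser"):
        print(l,[(np.round(d["location"],1),round(d["conf"],2)) for d in arm.tip_of(n,l)])
print(arm.sense())
E
```

```text
pics
side {'vertical_fov': 57.18548434912491, 'cx': 263.1928453918613, 'cy': 192.57066451542283, 'R': array([[-0.90878394, -0.41680264, -0.01968018],
       [-0.25185874,  0.58552759, -0.77053528],
       [ 0.33268442, -0.69529346, -0.63709346]]), 't': array([0.42943473, 0.21699333, 0.77969705])}
[0.18552199 0.5940522  0.67239226]
tote_handle [(array([162.9, 329.9]), 0.74), (array([200.6, 226.2]), 0.71), (array([299.4, 233. ]), 0.64), (array([124.4, 319.7]), 0.61)]
tote_corner [(array([346. , 293.1]), 0.84), (array([199.6, 392.1]), 0.83), (array([148.2, 366.5]), 0.75), (array([310.3, 161.3]), 0.66), (array([248.8, 174.9]), 0.57)]
tote_toe_l [(array([225.6, 369.7]), 0.97), (array([340.2, 293.3]), 0.82), (array([270.8, 192.5]), 0.74), (array([147.8, 361.7]), 0.68), (array([314.8, 155.8]), 0.66), (array([160.1, 362.6]), 0.64), (array([197.7, 389.4]), 0.63)]
blank_a [(array([205.7, 212.4]), 0.6), (array([214.6, 226.3]), 0.42)]
tote [(array([212.8, 207.6]), 0.97), (array([202.9, 357.3]), 0.86), (array([152.4, 342.4]), 0.86), (array([200.1, 223.6]), 0.72), (array([306. , 206.3]), 0.6)]
ris
[... 1101 characters left out ...]
(array([139.7, 234.1]), 0.78)]
riser [(array([120.6, 263.3]), 0.95)]
{'clock': 0.7, 'qpos': array([-1.34897446e+00,  1.25741725e-01, -3.95761813e-02,  1.40540796e+00,
        1.18726828e-05,  1.57076954e+00]), 'dq': array([ 0.00114637, -0.00032939,  0.0009269 ,  0.00088829,  0.00019566,
        0.00111764]), 'tau': array([ 1.44812286e-03, -4.35554230e+01,  3.53024375e+01,  7.51571370e-04,
        4.99779742e-05, -9.62902334e-06]), 'ee_pos': array([ 0.11550363, -0.51212087,  0.24833604]), 'ee_rot': array([-0.23433786,  2.10403399, -2.10417947]), 'force': array([-0.19082648,  1.5077118 , -0.25592528]), 'torque': array([ 0.06931225, -0.01957455,  0.05100565]), 'finger_gap': 0.08518462215621862}
```

View pics/side0.png

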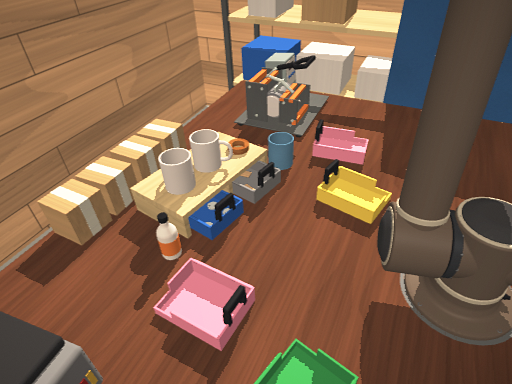

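View pics/top0.png

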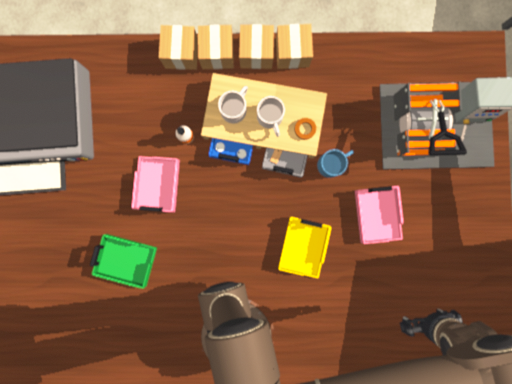

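```bash
cat > h.py <<'E'
import numpy as np, cv2
from station import arm
def cam(n):
    c=arm.calibration(n);f=192/np.tan(np.radians(c["vertical_fov"])/2)
    return np.array([[f,0,c["cx"]],[0,f,c["cy"]],[0,0,1]]),np.array(c["R"]),np.array(c["t"])
def proj(n,X):
    K,R,t=cam(n);p=K@(R@np.asarray(X,float)+t);return p[1]/p[2],p[0]/p[2]
def ray(n,rc):
    K,R,t=cam(n);d=R.T@np.linalg.solve(K,[rc[1],rc[0],1]);return -R.T@t,d/np.linalg.norm(d)
def tri(a,b):
    P=[ (lambda K,R,t:K@np.c_[R,t])(*cam(n)) for n in("side","top")]
    X=cv2.triangulatePoints(P[0],P[1],np.array([[a[1]],[a[0]]],float),np.array([[b[1]],[b[0]]],float))
    X=X[:3,0]/X[3,0]
    return X,np.array(proj("side",X))-a,np.array(proj("top",X))-b
def onz(n,rc,z):
    o,d=ray(n,rc);return o+d*(z-o[2])/d[2]
def crop(n,r0,r1,c0,c1,s,name):
    f=arm.grab_frame(n)[r0:r1,c0:c1,::-1];cv2.imwrite(name,cv2.resize(f,None,fx=s,fy=s,interpolation=cv2.INTER_CUBIC))
E
python3 - <<'E'
from h import *
np.set_printoptions(precision=4,suppress=True)
crop("top",65,185,170,370,4,"pics/t1.png");crop("side",120,270,120,300,4,"pics/s1.png")
print(tri((200.6,226.2),(158.8,228.8)))
E
```

```text
(array([0.5662, 0.0186, 0.084 ]), array([0.0024, 0.0568]), array([-0.0226, -0.012 ]))
```

View pics/t1.png

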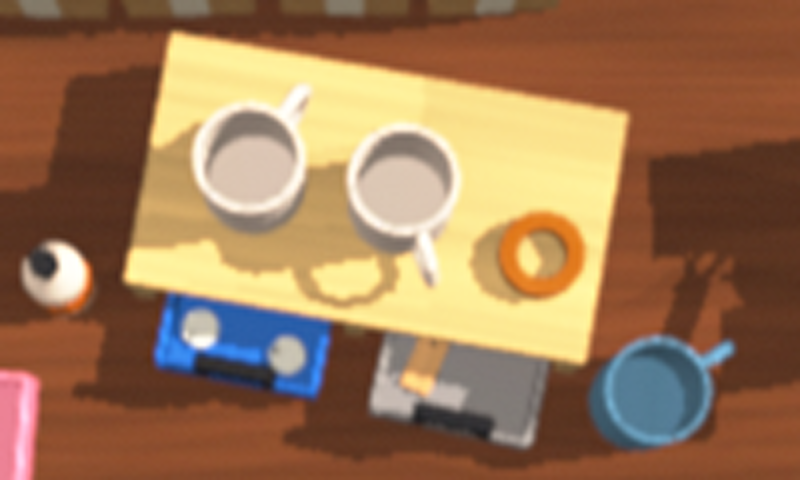

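View pics/s1.png

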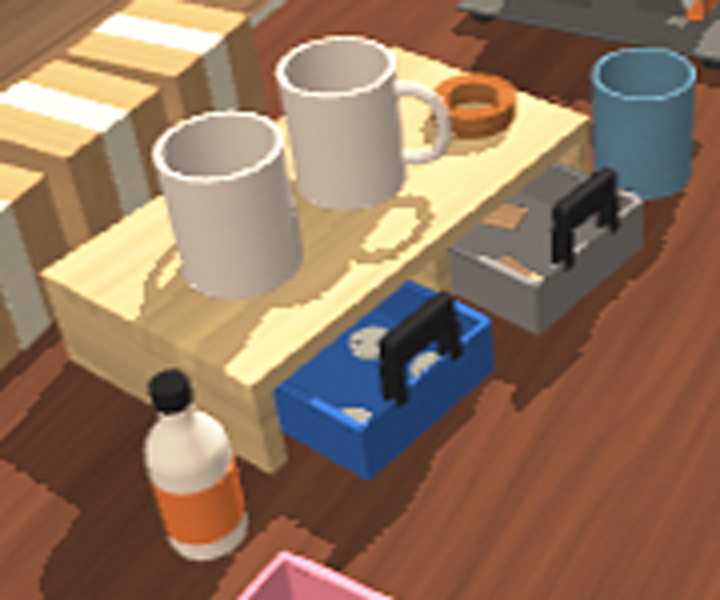

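```bash
python3 - <<'E'
from h import *
np.set_printoptions(precision=4,suppress=True)
f=arm.grab_frame("top").astype(int)
sub=f[150:168,210:250]
dark=(sub.max(2)<60)
# exclude wood shadow: handle neutral (black)
sat=sub.max(2)-sub.min(2)
m=dark&(sat<25)
r,c=np.nonzero(m); print(len(r)); 
for row in m: print(''.join('#' if x else '.' for x in row))
rect=cv2.minAreaRect(np.c_[c+210,r+150].astype(np.float32));print(rect)
# blue mask
b=(f[...,2]>f[...,0]+50)&(f[...,2]>90)
bm=np.zeros_like(b);bm[130:170,200:262]=b[130:170,200:262]
for row in bm[135:168,205:256]: print(''.join('#' if x else '.' for x in row))
# shelf edges at z=.08
L=onz("top",(65+283/4,170+125/4),.08);Rr=onz("top",(65+363/4,170+585/4),.08)
BL=onz("top",(65+33/4,170+172/4),.08);BR=onz("top",(65+112/4,170+628/4),.08)
print(L,Rr,BL,BR,np.linalg.norm(L-Rr),np.linalg.norm(L-BL))
d=L-Rr;print("shelf yaw from front",np.degrees(np.arctan2(-d[0],d[1])));d=BL-BR;print(np.degrees(np.arctan2(-d[0],d[1])));d=BL-L;print(np.degrees(np.arctan2(d[1],d[0])))
fl=onz("top",(65+365/4,170+158/4),.046);fr=onz("top",(65+397/4,170+318/4),.046);print(fl,fr,np.linalg.norm(fl-fr));d=fl-fr;print("tote",np.degrees(np.arctan2(-d[0],d[1])))
for l in ("blank_a","tote_handle"):
  for n in("top","side"):
    for d in arm.trace(n,l): print(n,l,d["location"],d["conf"],d["region"].sum())
E
```

```text
61
........................................
........................................
........................................
........................................
........................................
..........#####.........................
.........###########....................
.........#################..............
.........###....############............
.....................#######............
.........................###............
..........................##............
...........................#............
........................................
........................................
........................................
........................................
........................................
((228.2705841064453, 157.78236389160156), (18.87295150756836, 4.4470744132995605), 12.528807640075684)
...................................................
...................................................
...................................................
...................................................
.......######...................................
[... 1591 characters left out ...]
829277
shelf yaw from front -10.326121232041013
-10.45720796007409
-10.543525974165869
[0.5788 0.0825 0.046 ] [ 0.5522 -0.0455  0.046 ] 0.13075626328157522
tote -11.72289725020736
top blank_a [152.8, 239.4] 0.52 30
top blank_a [145.8, 219.9] 0.44 54
side blank_a [217.1, 218.5] 0.38 1482
top tote_handle [152.1, 230.2] 0.97 654
top tote_handle [259.6, 122.0] 0.95 2499
top tote_handle [215.5, 377.7] 0.81 2352
top tote_handle [248.0, 305.6] 0.7 2244
top tote_handle [182.9, 154.6] 0.68 2296
side tote_handle [213.5, 217.5] 0.89 1480
side tote_handle [302.8, 205.4] 0.89 5447
side tote_handle [368.6, 303.5] 0.83 2759
side tote_handle [191.8, 354.8] 0.81 2660
side tote_handle [140.9, 335.8] 0.74 1620
```

```bash
python3 - <<'E'
from h import *
from scipy.spatial.transform import Rotation as Ro
np.set_printoptions(precision=4,suppress=True)
s=arm.sense();R=Ro.from_rotvec(s["ee_rot"]).as_matrix();print(R, s["clock"])
H=np.array([.5662,.0186,.080])
for yaw in(-11.2,):
  y=np.radians(yaw);X=np.array([np.cos(y),np.sin(y),0])
  tz0=X; ty=np.array([0,0,-1.]);
  for sg in(1,-1):
    tz=sg*X;T=np.c_[np.cross(ty,tz),ty,tz];print(sg,T,(Ro.from_matrix(R.T@T)).as_rotvec())
print("offset in tool to (0.560,.02,.20):",R.T@(np.array([.560,.02,.22])-s["ee_pos"]))
# handle top on z=.092, and shelf front edge distance
h=onz("top",(157.8,228.4),.09);print(h)
# yellow, pink extents at z .046
for nm,pts in dict(yellow=[(217,290),(225,331),(276,319),(271,279)],pink=[(155,139),(157,180),(212,177),(211,132)],green=[(235,103),(249,156),(287,146),(277,93)],mugc=[(162,334)]).items():
  print(nm,[onz("top",p,.046)[:2] for p in pts])
for p in((122,232),(130,245),(152,273)): print("mug",onz("top",(65+p[0]*0+0,0),.1) if 0 else '')
print(onz("top",(65+165/4,170+250/4),.175),onz("top",(65+185/4,170+403/4),.175))
E
```

```text
[[-0.9755  0.      0.22  ]
 [-0.22   -0.     -0.9755]
 [-0.     -1.      0.    ]] 1.05
1 [[-0.1942  0.      0.981 ]
 [-0.981   0.     -0.1942]
 [-0.     -1.      0.    ]] [-0.     -1.1535  0.    ]
-1 [[ 0.1942  0.     -0.981 ]
 [ 0.981   0.      0.1942]
 [ 0.     -1.     -0.    ]] [-0.      1.9881 -0.    ]
offset in tool to (0.560,.02,.20): [-0.5507  0.0283 -0.4213]
[0.5686 0.0195 0.09  ]
yellow [array([ 0.3834, -0.1731]), array([ 0.3574, -0.3025]), array([ 0.1978, -0.2623]), array([ 0.2139, -0.1366])]
pink [array([0.5843, 0.309 ]), array([0.577 , 0.1772]), array([0.4011, 0.1861]), array([0.4051, 0.3298])]
green [array([0.3295, 0.4214]), array([0.2845, 0.2523]), array([0.1656, 0.2831]), array([0.1975, 0.4513])]
mugc [array([ 0.5577, -0.3153])]
mug 
mug 
mug 
[0.7122 0.0023 0.175 ] [ 0.6964 -0.1103  0.175 ]
```

```bash
python3 -m jog '[{"offset":[-0.06,0,0],"delta_rot":[0,-0.115,0],"claw":0.45},{"offset":[-0.06,0,0],"delta_rot":[0,-0.115,0],"claw":0.45},{"offset":[-0.06,0,0],"delta_rot":[0,-0.115,0],"claw":0.45},{"offset":[-0.06,0,0],"delta_rot":[0,-0.115,0],"claw":0.45},{"offset":[-0.06,0,0],"delta_rot":[0,-0.115,0],"claw":0.45},{"offset":[-0.06,0,0],"delta_rot":[0,-0.115,0],"claw":0.45},{"offset":[-0.06,0,0],"delta_rot":[0,-0.115,0],"claw":0.45},{"offset":[-0.06,0,0],"delta_rot":[0,-0.115,0],"claw":0.45},{"offset":[-0.06,0,0],"delta_rot":[0,-0.115,0],"claw":0.45},{"offset":[-0.06,0,0],"delta_rot":[0,-0.118,0],"claw":0.45}]' 80
cat >> h.py <<'E'
from scipy.spatial.transform import Rotation as Ro
def st(target=None):
    np.set_printoptions(precision=4,suppress=True)
    s=arm.sense();R=Ro.from_rotvec(s["ee_rot"]).as_matrix()
    print("t",s["clock"],"p",s["ee_pos"],"gap",s["finger_gap"],"F",s["force"],"\nq",s["qpos"],"\n",R)
    if target is not None: print("tool offset",R.T@(np.array(target)-s["ee_pos"]))
    return s,R
E
python3 -c "
from h import *
st([.566,.019,.15])"
```

```text
clock: 2.3
ee_pos: [0.5359, -0.1277, 0.2481]
ee_rot: [-1.112, 1.349, -1.349]
force: [-0.0, -0.3, 0.2]
finger_gap: 0.0386
t 2.3 p [ 0.5359 -0.1277  0.2481] gap 0.03858859267649966 F [-0.046  -0.3127  0.1897] 
q [-0.234   0.1752  0.018   1.4134 -0.      1.5289] 
 [[-0.1909  0.0001  0.9816]
 [-0.9816 -0.     -0.1909]
 [ 0.     -1.      0.0001]]
tool offset [-0.1498  0.0981  0.0015]
```

```bash
python3 -m jog '[{"offset":[-0.05,0.02,0],"delta_rot":[0,0,0],"claw":0.47},{"offset":[-0.05,0.03,0.001],"delta_rot":[0,0,0],"claw":0.47},{"offset":[-0.05,0.035,0.001],"delta_rot":[0,0,0],"claw":0.47},{"offset":[0,0.013,0],"delta_rot":[0,0,0],"claw":0.47},{"offset":[0,0,0],"delta_rot":[0,0,0],"claw":0.47}]'
python3 - <<'E'
from h import *
st([.567,.019,.079])
crop("top",100,200,170,320,5,"pics/t2.png");crop("side",120,270,150,330,4,"pics/s2.png")
E
```

```text
clock: 2.92
ee_pos: [0.5655, 0.0171, 0.1494]
ee_rot: [-1.112, 1.353, -1.351]
force: [-0.7, 0.3, 0.2]
finger_gap: 0.0402
t 2.925 p [0.5655 0.0171 0.1494] gap 0.040153779240678346 F [-0.6884  0.254   0.2206] 
q [ 0.0304  0.2211 -0.1421  1.2097 -0.0004  1.7966] 
 [[-0.1942 -0.0022  0.981 ]
 [-0.981  -0.0004 -0.1942]
 [ 0.0009 -1.     -0.002 ]]
tool offset [-0.0022  0.0704  0.0012]
```

View pics/t2.png

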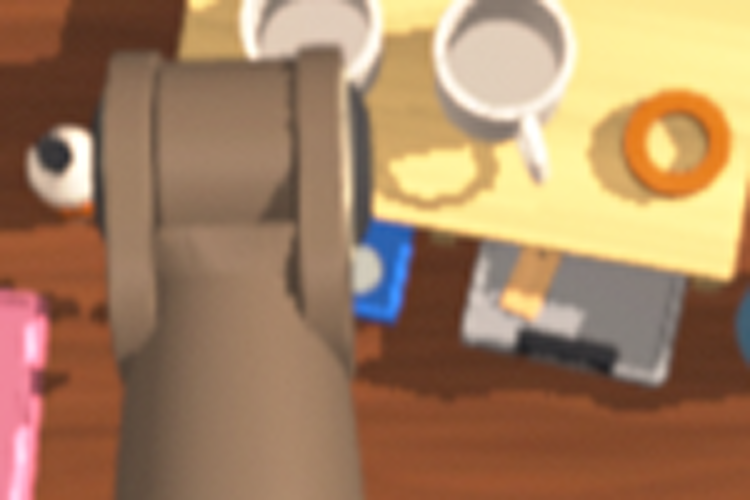

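View pics/s2.png

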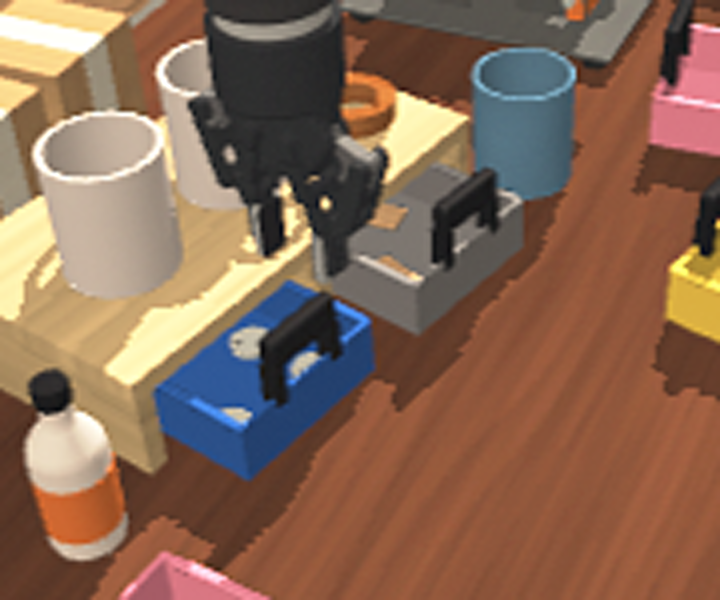

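```bash
python3 -m jog '[{"offset":[-0.001,0.015,0.001],"delta_rot":[0,0,0],"claw":0.47},{"offset":[-0.001,0.02,0],"delta_rot":[0,0,0],"claw":0.47},{"offset":[0,0.015,0],"delta_rot":[0,0,0],"claw":0.47},{"offset":[0,0,0],"delta_rot":[0,0,0],"claw":0.47}]'
python3 - <<'E'
from h import *
st([.567,.019,.079])
crop("side",150,270,150,300,5,"pics/s3.png")
E
```

```text
clock: 3.52
ee_pos: [0.5667, 0.0184, 0.099]
ee_rot: [-1.112, 1.354, -1.352]
force: [-0.3, 0.7, 0.7]
finger_gap: 0.0397
t 3.525 p [0.5667 0.0184 0.099 ] gap 0.039673706370418935 F [-0.2931  0.6554  0.6804] 
q [ 0.0325  0.2462 -0.2234  1.1035 -0.      1.8001] 
 [[-0.1956 -0.0024  0.9807]
 [-0.9807 -0.0001 -0.1956]
 [ 0.0006 -1.     -0.0023]]
tool offset [-0.0006  0.02    0.0002]
```

View pics/s3.png

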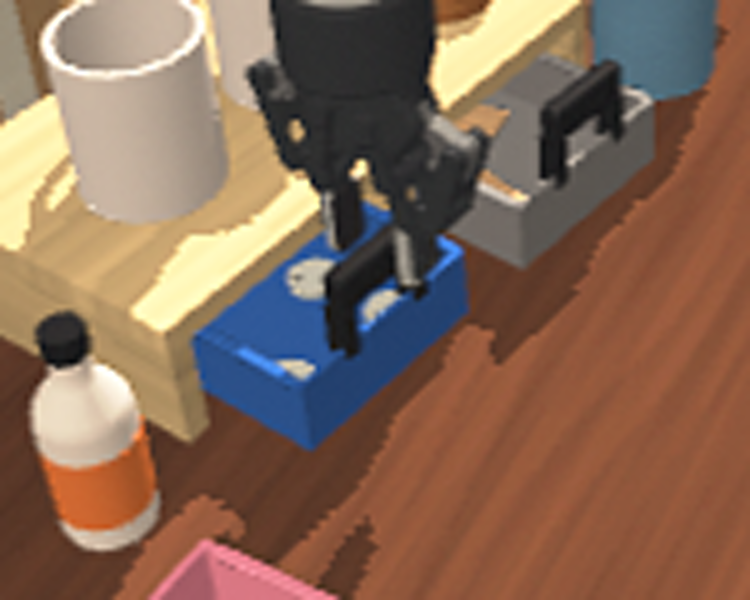

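```bash
python3 -m jog '[{"offset":[0,0.01,0],"delta_rot":[0,0,0],"claw":0.47},{"offset":[0,0.01,0],"delta_rot":[0,0,0],"claw":0.47},{"offset":[0,0,0],"delta_rot":[0,0,0],"claw":0.47},{"offset":[0,0,0],"delta_rot":[0,0,0],"claw":0.2},{"offset":[0,0,0],"delta_rot":[0,0,0],"claw":0},{"offset":[0,0,0],"delta_rot":[0,0,0],"claw":0},{"offset":[0,0,0],"delta_rot":[0,0,0],"claw":0},{"offset":[0,0,0],"delta_rot":[0,0,0],"claw":0}]' 40
python3 - <<'E'
from h import *
s,R=st([.567,.019,.079]);print(s["torque"])
crop("side",150,270,150,300,5,"pics/s4.png")
E
```

```text
clock: 4.58
ee_pos: [0.5682, 0.019, 0.0809]
ee_rot: [-1.109, 1.351, -1.353]
force: [0.9, 0.3, 4.4]
finger_gap: 0.0134
t 4.575 p [0.5682 0.019  0.0809] gap 0.013432020788145316 F [0.943  0.3423 4.3852] 
q [ 0.0334  0.2565 -0.2515  1.0613  0.      1.8002] 
 [[-0.1948  0.0014  0.9809]
 [-0.9809  0.0001 -0.1948]
 [-0.0004 -1.      0.0014]]
tool offset [ 0.0002  0.0019 -0.0012]
[ 0.0042 -0.3997 -0.0141]
```

View pics/s4.png

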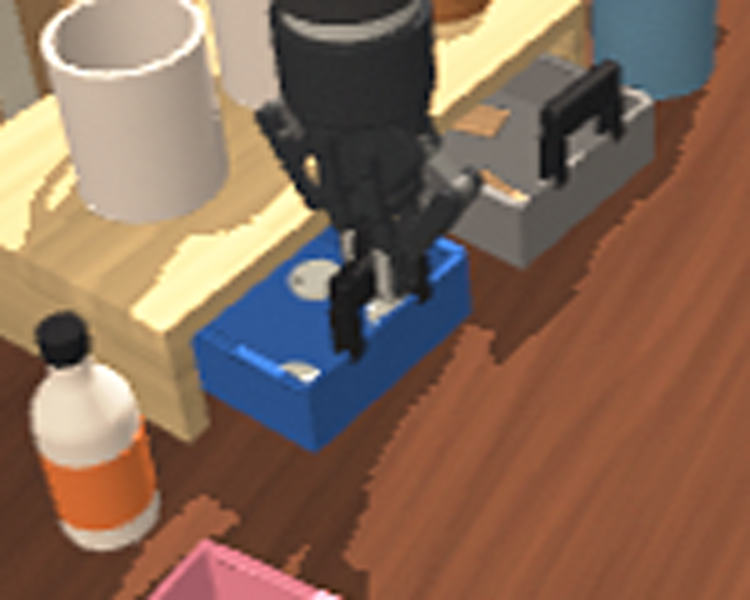

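```bash
python3 -m jog '[{"offset":[0,-0.003,0],"delta_rot":[0,0,0],"claw":0},{"offset":[0,0,-0.005],"delta_rot":[0,0,0],"claw":0},{"offset":[0,0,-0.01],"delta_rot":[0,0,0],"claw":0},{"offset":[0,0,-0.015],"delta_rot":[0,0,0],"claw":0},{"offset":[0,0,-0.02],"delta_rot":[0,0,0],"claw":0},{"offset":[0,0,-0.02],"delta_rot":[0,0,0],"claw":0},{"offset":[0,0,-0.02],"delta_rot":[0,0,0],"claw":0},{"offset":[0,0,-0.02],"delta_rot":[0,0,0],"claw":0},{"offset":[0,0,-0.015],"delta_rot":[0,0,0],"claw":0},{"offset":[0,0,-0.01],"delta_rot":[0,0,0],"claw":0}]' 80
python3 - <<'E'
from h import *
s,R=st();print(s["torque"])
crop("side",150,300,130,330,4,"pics/s5.png")
crop("top",90,240,170,320,4,"pics/t5.png")
E
```

```text
clock: 5.88
ee_pos: [0.434, 0.0454, 0.0833]
ee_rot: [-1.11, 1.352, -1.352]
force: [-0.0, 0.4, -1.8]
finger_gap: 0.013
t 5.875 p [0.434  0.0454 0.0833] gap 0.013023935218404429 F [-0.0286  0.3704 -1.8272] 
q [ 0.1042  0.0163 -0.5262  1.0282  0.      1.8708] 
 [[-0.1945  0.0001  0.9809]
 [-0.9809  0.     -0.1945]
 [-0.     -1.      0.0001]]
[ 0.0105  0.1047 -0.0268]
```

View pics/s5.png

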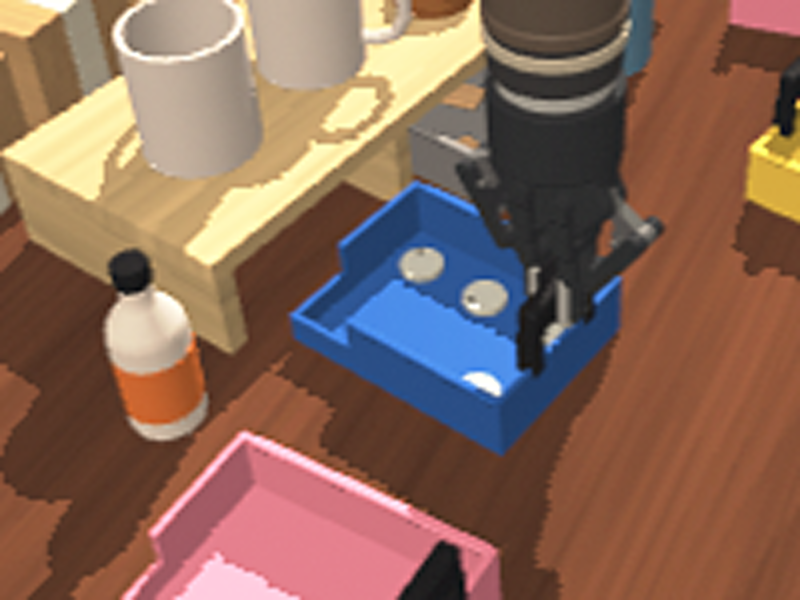

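View pics/t5.png

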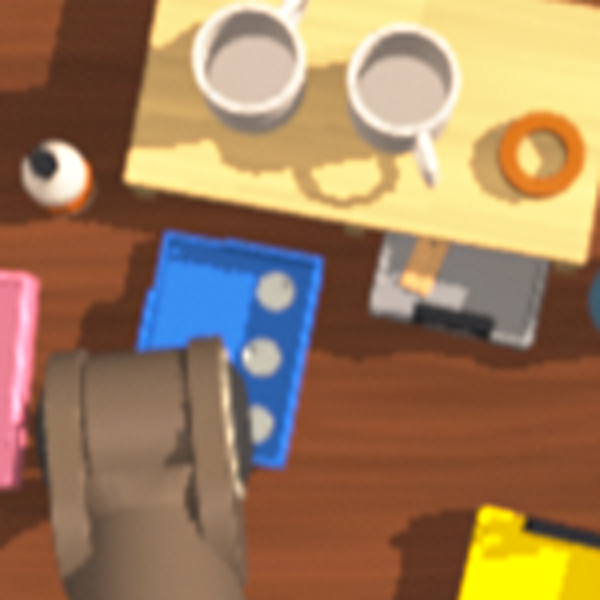

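```bash
python3 -m jog '[{"offset":[0,-0.005,0],"delta_rot":[0,0,0],"claw":0},{"offset":[0,-0.01,-0.005],"delta_rot":[0,0,0],"claw":0},{"offset":[0.003,-0.015,-0.008],"delta_rot":[0,0,0],"claw":0},{"offset":[0.004,-0.018,-0.008],"delta_rot":[0,0,0],"claw":0},{"offset":[0.004,-0.018,-0.008],"delta_rot":[0,0,0],"claw":0},{"offset":[0.004,-0.018,-0.008],"delta_rot":[0,0,0],"claw":0},{"offset":[0.004,-0.018,-0.008],"delta_rot":[0,0,0],"claw":0},{"offset":[0.004,-0.014,-0.008],"delta_rot":[0,0,0],"claw":0},{"offset":[0.003,-0.008,-0.005],"delta_rot":[0,0,0],"claw":0},{"offset":[0,-0.003,-0.003],"delta_rot":[0,0,0],"claw":0}]' 80
python3 - <<'E'
from h import *
s,R=st();print(s["torque"])
crop("side",120,320,130,330,3.0,"pics/s6.png")
E
```

```text
clock: 7.22
ee_pos: [0.3701, 0.0315, 0.2108]
ee_rot: [-1.109, 1.352, -1.353]
force: [-0.3, 0.3, -2.8]
finger_gap: 0.0129
t 7.225 p [0.3701 0.0315 0.2108] gap 0.012863116077707184 F [-0.3023  0.3216 -2.8289] 
q [ 0.0849 -0.1631 -0.4041  1.329   0.      1.852 ] 
 [[-0.1951  0.0007  0.9808]
 [-0.9808  0.0001 -0.1951]
 [-0.0002 -1.      0.0007]]
[0.0127 0.1241 0.0141]
```

View pics/s6.png

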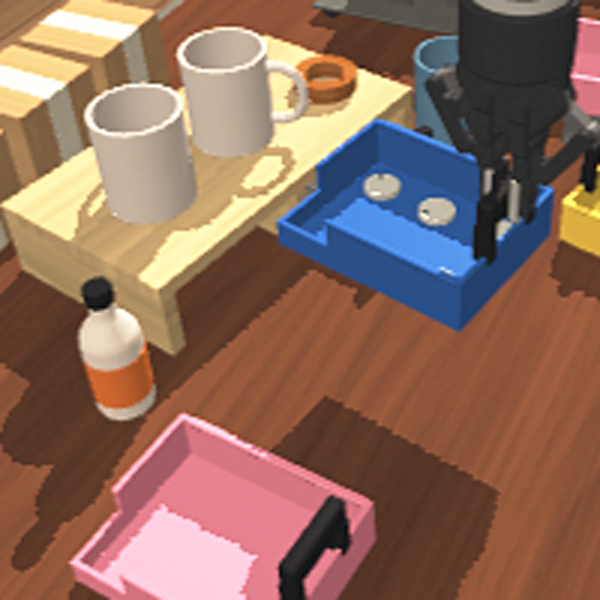

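```bash
python3 -m jog '[{"offset":[0,0,0],"delta_rot":[-0.015,0,-0.015],"claw":0},{"offset":[0,0,0],"delta_rot":[-0.025,0,-0.025],"claw":0},{"offset":[0,0,0],"delta_rot":[-0.025,0,-0.025],"claw":0},{"offset":[0,0,0],"delta_rot":[-0.025,0,-0.025],"claw":0},{"offset":[0,0,0],"delta_rot":[-0.025,0,-0.025],"claw":0},{"offset":[0,0,0],"delta_rot":[-0.02,0,-0.02],"claw":0},{"offset":[0,0,0],"delta_rot":[-0.015,0,-0.015],"claw":0},{"offset":[0,0,0],"delta_rot":[-0.015,0,-0.015],"claw":0},{"offset":[0,0,0],"delta_rot":[-0.015,0,-0.015],"claw":0},{"offset":[0,0,0],"delta_rot":[-0.015,0,-0.015],"claw":0}]' 80
python3 - <<'E'
from h import *
s,R=st();print(s["torque"])
crop("side",120,320,130,330,3.0,"pics/s7.png")
E
```

```text
clock: 8.52
ee_pos: [0.3703, 0.0316, 0.2104]
ee_rot: [-1.404, 1.429, -1.379]
force: [-0.0, 0.4, -2.5]
finger_gap: 0.0129
t 8.525 p [0.3703 0.0316 0.2104] gap 0.01293784937277684 F [-0.0255  0.4    -2.4598] 
q [ 0.1689  0.0406 -0.2494  1.5345 -0.112   1.9501] 
 [[-0.1724 -0.2272  0.9585]
 [-0.9658 -0.1521 -0.2098]
 [ 0.1934 -0.9619 -0.1932]]
[ 0.2746 -0.221  -0.0213]
```

View pics/s7.png

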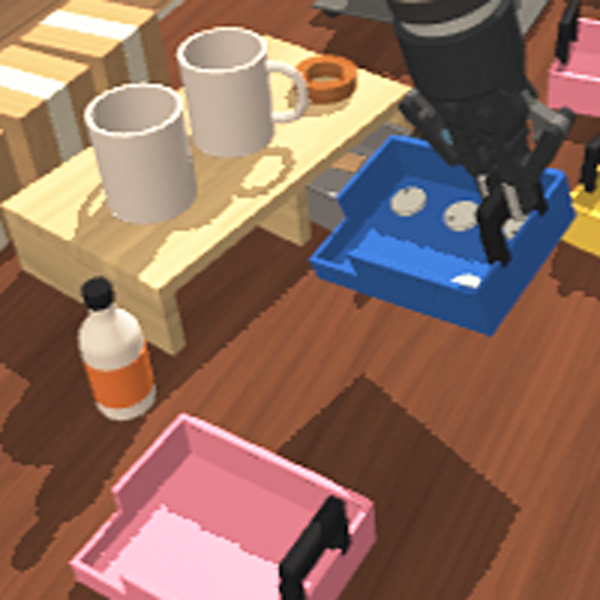

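```bash
python3 -m jog '[{"offset":[0,0,0],"delta_rot":[-0.01,0,-0.01],"claw":0},{"offset":[0,0,0],"delta_rot":[-0.01,0,-0.01],"claw":0},{"offset":[0,0,0],"delta_rot":[-0.01,0,-0.01],"claw":0},{"offset":[0,0,0],"delta_rot":[-0.01,0,-0.01],"claw":0},{"offset":[0,0,0],"delta_rot":[-0.01,0,-0.01],"claw":0},{"offset":[0,0,0],"delta_rot":[-0.01,0,-0.01],"claw":0},{"offset":[0,0,0],"delta_rot":[-0.01,0,-0.01],"claw":0},{"offset":[0,0,0],"delta_rot":[-0.01,0,-0.01],"claw":0},{"offset":[0,0,0],"delta_rot":[-0.01,0,-0.01],"claw":0},{"offset":[0,0,0],"delta_rot":[-0.01,0,-0.01],"claw":0}]' 80
python3 - <<'E'
from h import *
s,R=st();print(s["torque"])
crop("side",120,320,130,330,3.0,"pics/s8.png")
E
```

```text
clock: 9.82
ee_pos: [0.3703, 0.0316, 0.2103]
ee_rot: [-1.558, 1.462, -1.386]
force: [-0.2, -0.2, -2.1]
finger_gap: 0.0125
t 9.825 p [0.3703 0.0316 0.2103] gap 0.012477822819047413 F [-0.1997 -0.1664 -2.1377] 
q [ 0.2007  0.1448 -0.1776  1.6384 -0.1545  1.9981] 
 [[-0.1441 -0.3375  0.9302]
 [-0.947  -0.2257 -0.2286]
 [ 0.2871 -0.9139 -0.2871]]
[ 0.3394 -0.392  -0.0196]
```

View pics/s8.png

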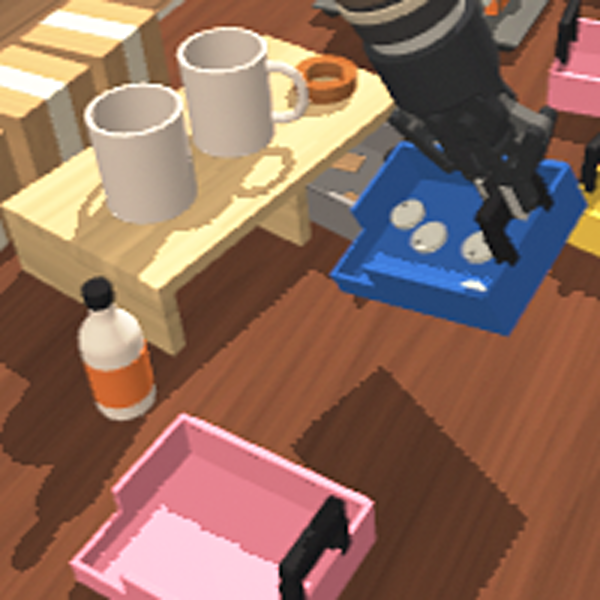

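```bash
python3 -m jog '[{"offset":[0,0,0],"delta_rot":[0,0,0],"claw":0},{"offset":[0,0,0],"delta_rot":[0,0,0],"claw":0},{"offset":[0,0,0],"delta_rot":[0,0,0],"claw":0},{"offset":[0,0,0],"delta_rot":[-0.01,0,-0.01],"claw":0},{"offset":[0,0,0],"delta_rot":[-0.01,0,-0.01],"claw":0},{"offset":[0,0,0],"delta_rot":[-0.01,0,-0.01],"claw":0},{"offset":[0,0,0],"delta_rot":[-0.01,0,-0.01],"claw":0},{"offset":[0,0,0],"delta_rot":[-0.01,0,-0.01],"claw":0},{"offset":[0,0,0],"delta_rot":[-0.01,0,-0.01],"claw":0},{"offset":[0,0,0],"delta_rot":[0,0,0],"claw":0}]' 80
python3 - <<'E'
from h import *
s,R=st();print(s["torque"])
crop("side",120,320,130,330,3.0,"pics/s9.png")
E
```

```text
clock: 11.12
ee_pos: [0.3704, 0.0317, 0.2101]
ee_rot: [-1.652, 1.481, -1.387]
force: [-0.8, 0.1, -2.8]
finger_gap: 0.0128
t 11.125 p [0.3704 0.0317 0.2101] gap 0.01283559844759753 F [-0.7697  0.12   -2.8208] 
q [ 0.217   0.207  -0.1376  1.6996 -0.1761  2.0262] 
 [[-0.1218 -0.4006  0.9081]
 [-0.9323 -0.2677 -0.2432]
 [ 0.3405 -0.8763 -0.3409]]
[ 0.3781 -0.4733 -0.0296]
```

View pics/s9.png

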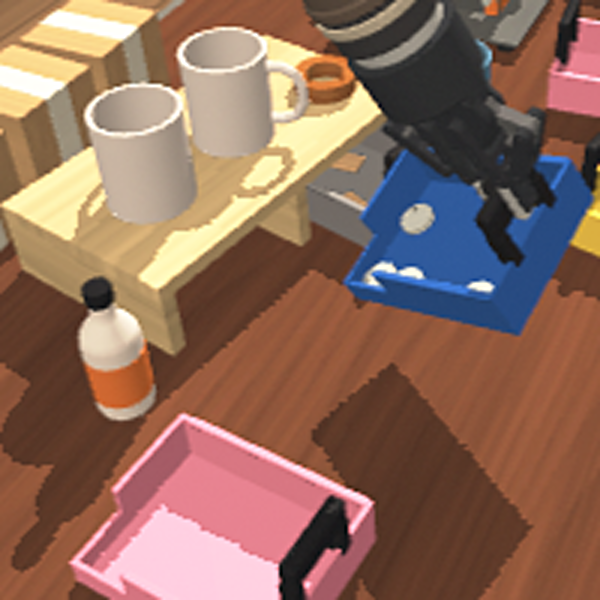

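```bash
python3 -m jog '[{"offset":[0,0,0],"delta_rot":[-0.01,0,-0.01],"claw":0},{"offset":[0,0,0],"delta_rot":[-0.01,0,-0.01],"claw":0},{"offset":[0,0,0],"delta_rot":[-0.01,0,-0.01],"claw":0},{"offset":[0,0,0],"delta_rot":[-0.01,0,-0.01],"claw":0},{"offset":[0,0,0],"delta_rot":[-0.01,0,-0.01],"claw":0},{"offset":[0,0,0],"delta_rot":[0,0,0],"claw":0},{"offset":[0,0,0],"delta_rot":[0,0,0],"claw":0},{"offset":[0,0,0],"delta_rot":[0,0,0],"claw":0}]' 80
python3 - <<'E'
from h import *
s,R=st();print(s["torque"])
crop("side",160,250,220,340,6.0,"pics/s10.png")
crop("top",90,240,170,320,4,"pics/t10.png")
E
```

```text
clock: 12.18
ee_pos: [0.3703, 0.0316, 0.2104]
ee_rot: [-1.729, 1.495, -1.388]
force: [-0.3, 0.8, -1.9]
finger_gap: 0.0127
t 12.175 p [0.3703 0.0316 0.2104] gap 0.01274515841762692 F [-0.3427  0.7599 -1.8963] 
q [ 0.2288  0.2571 -0.1063  1.7499 -0.1924  2.0494] 
 [[-0.1011 -0.4502  0.8872]
 [-0.9182 -0.3012 -0.2575]
 [ 0.3831 -0.8406 -0.3829]]
[ 0.4684 -0.5184 -0.0116]
```

View pics/s10.png

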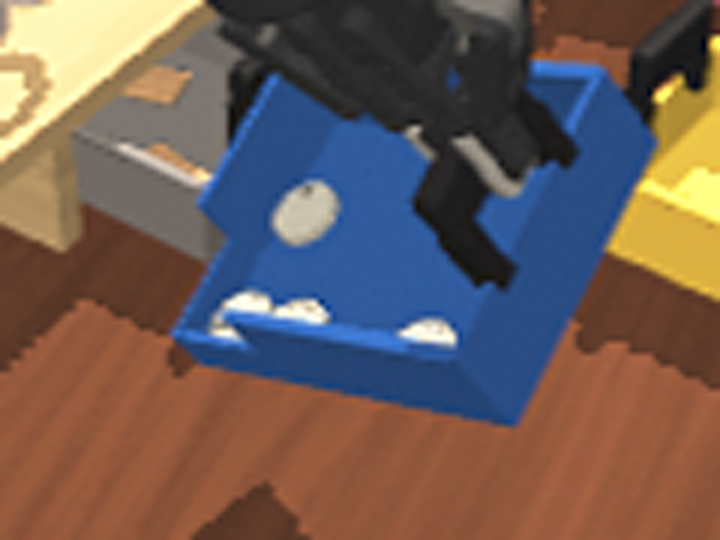

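View pics/t10.png

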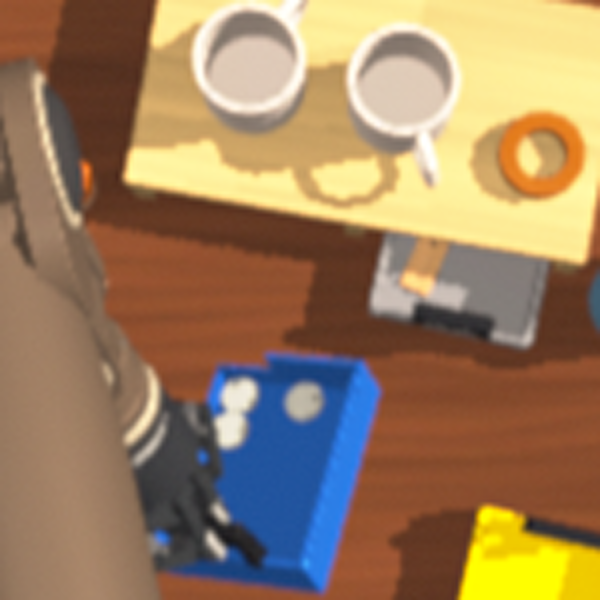

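```bash
python3 -m jog '[{"offset":[0,0,0],"delta_rot":[0,0,-0.012],"claw":0},{"offset":[0,0,0],"delta_rot":[0,0,-0.015],"claw":0},{"offset":[0,0,0],"delta_rot":[0,0,-0.015],"claw":0},{"offset":[0,0,0],"delta_rot":[0,0,-0.015],"claw":0},{"offset":[0,0,0],"delta_rot":[0,0,-0.015],"claw":0},{"offset":[0,0,0],"delta_rot":[0,0,-0.015],"claw":0},{"offset":[0,0,0],"delta_rot":[0,0,0],"claw":0},{"offset":[0,0,0],"delta_rot":[0,0,0],"claw":0},{"offset":[0,0,0],"delta_rot":[0,0,0],"claw":0}]' 80
python3 - <<'E'
from h import *
s,R=st();print(s["torque"])
crop("side",160,250,220,340,6.0,"pics/s11.png")
E
```

```text
clock: 13.4
ee_pos: [0.3703, 0.0315, 0.2104]
ee_rot: [-1.814, 1.435, -1.431]
force: [1.2, -0.3, -1.8]
finger_gap: 0.0129
t 13.4 p [0.3703 0.0315 0.2104] gap 0.012905397625374208 F [ 1.2203 -0.3466 -1.7741] 
q [ 0.2692  0.2877 -0.0977  1.7786 -0.2469  2.0937] 
 [[-0.0617 -0.4575  0.8871]
 [-0.8885 -0.3797 -0.2576]
 [ 0.4547 -0.8041 -0.383 ]]
[ 0.5657 -0.5219 -0.0035]
```

View pics/s11.png

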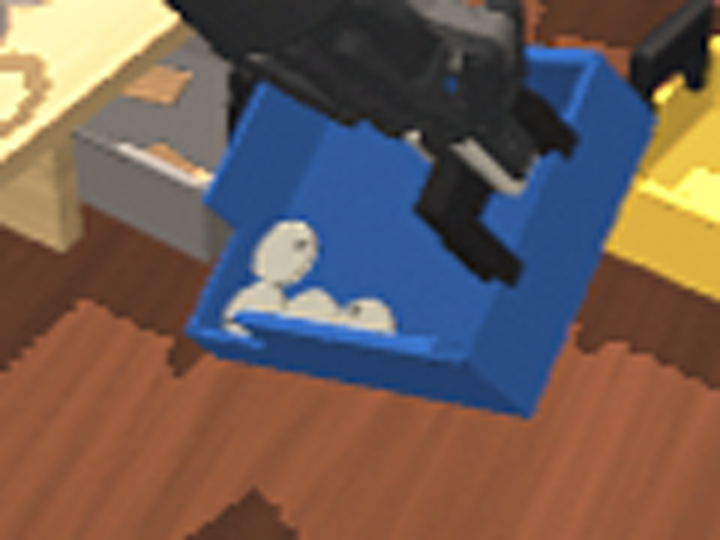

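```bash
python3 -m jog '[{"offset":[0,0,0],"delta_rot":[-0.012,0,0],"claw":0},{"offset":[0,0,0],"delta_rot":[-0.015,0,0],"claw":0},{"offset":[0,0,0],"delta_rot":[-0.015,0,0],"claw":0},{"offset":[0,0,0],"delta_rot":[-0.015,0,0],"claw":0},{"offset":[0,0,0],"delta_rot":[-0.015,0,0],"claw":0},{"offset":[0,0,0],"delta_rot":[-0.015,0,0],"claw":0},{"offset":[0,0,0],"delta_rot":[0,0,0],"claw":0},{"offset":[0,0,0],"delta_rot":[0,0,0],"claw":0}]' 80
python3 - <<'E'
from h import *
s,R=st();print(s["torque"])
crop("side",160,250,220,340,6.0,"pics/s12.png")
crop("top",90,240,170,320,4,"pics/t12.png")
# tote frame in world from tool
def tote(p):  # tote mm -> world
    # grasp point 2mm behind TCP at bar mid approx z=80
    v=np.array([-(p[1]-0),-(p[2]-82),p[0]+80])/1000
    return s["ee_pos"]+R@v
for nm,p in dict(corner=(81,61,4),toel=(85,65,0),toer=(85,-65,0),fl=(-85,65,0),rimfl=(-85,65,46)).items():
    X=tote(p);print(nm,X,"side",np.array(proj("side",X)),"crop",(np.array(proj("side",X))-[160,220])*6,"top",(np.array(proj("top",X))-[90,170])*4)
for l in("tote_corner","tote_toe_l","blank_a"):
  print(l,[(np.round(d["location"],1),round(d["conf"],2)) for d in arm.tip_of("side",l)])
E
```

```text
clock: 14.45
ee_pos: [0.3703, 0.0316, 0.2103]
ee_rot: [-1.866, 1.519, -1.388]
force: [-0.6, 0.5, -1.6]
finger_gap: 0.0128
t 14.45 p [0.3703 0.0316 0.2103] gap 0.012781905921902873 F [-0.561   0.4754 -1.6369] 
q [ 0.247   0.3451 -0.0561  1.836  -0.2167  2.0929] 
 [[-0.0615 -0.5329  0.844 ]
 [-0.8885 -0.3561 -0.2895]
 [ 0.4548 -0.7676 -0.4516]]
[ 0.5017 -0.6357  0.0192]
corner [0.4684 0.0114 0.05  ] side [218.9982 262.4187] crop [353.989  254.5124] top [402.0244 246.8893]
toel [0.4699 0.0124 0.0433] side [220.9737 261.7852] crop [365.8423 250.7109] top [400.4886 246.0735]
toer [ 0.4619 -0.1031  0.1024] side [178.0954 282.1748] crop [108.5724 373.049 ] top [406.9885 392.9363]
fl [0.3264 0.0616 0.1201] side [228.4657 311.1854] crop [410.7945 547.1124] top [587.1139 176.4228]
rimfl [0.3509 0.078  0.1554] side [218.4323 298.724 ] crop [350.5937 472.3441] top [556.546  150.0725]
tote_corner [(array([309.5, 158.4]), 0.95), (array([220. , 261.9]), 0.92), (array([146.2, 368.1]), 0.8), (array([198.2, 388.6]), 0.75), (array([344.2, 293.6]), 0.7)]
tote_toe_l [(array([198.2, 388.1]), 0.9), (array([145.8, 365.2]), 0.9), (array([178.8, 281.1]), 0.85), (array([310.6, 156.3]), 0.67), (array([342. , 295.6]), 0.65), (array([226.3, 374.1]), 0.61), (array([224.9, 260.7]), 0.6), (array([271.7, 194.7]), 0.57), (array([161.1, 360. ]), 0.56)]
blank_a [(array([208., 272.]), 0.65), (array([218.5, 283.5]), 0.59), (array([221.1, 275.3]), 0.41), (array([215.2, 266.8]), 0.41)]
```

View pics/s12.png

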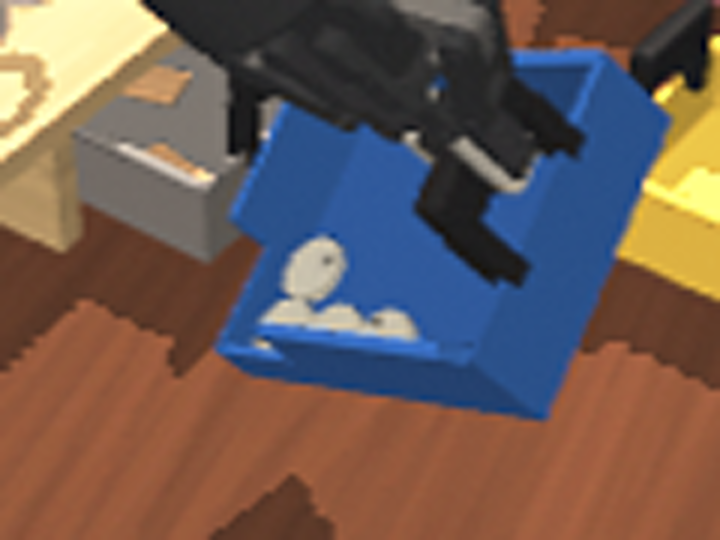

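View pics/t12.png

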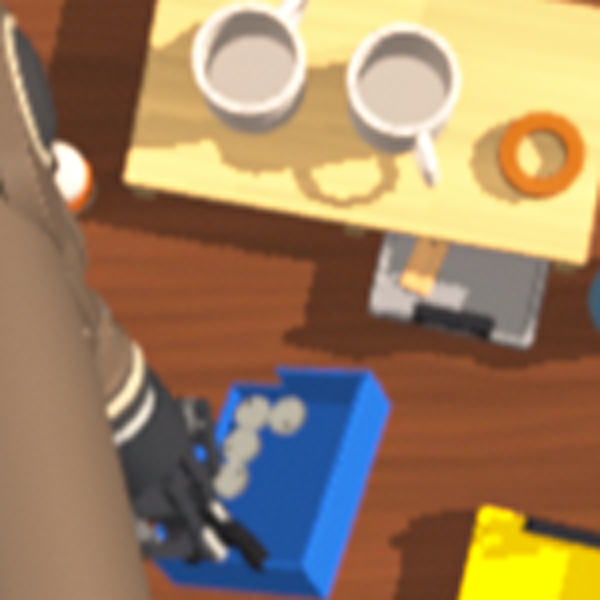

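```bash
python3 -m jog '[{"offset":[0,0,0],"delta_rot":[0,0,0.03],"claw":0},{"offset":[0,0,0],"delta_rot":[0,0,0.06],"claw":0},{"offset":[0,0,0],"delta_rot":[0,0,0.06],"claw":0},{"offset":[0,0,0],"delta_rot":[0,0,0.06],"claw":0},{"offset":[0,0,0],"delta_rot":[0,0,0.06],"claw":0},{"offset":[0,0,0],"delta_rot":[0,0,0.06],"claw":0},{"offset":[0,0,0],"delta_rot":[0,0,0.06],"claw":0},{"offset":[0,0,0],"delta_rot":[0,0,0.06],"claw":0},{"offset":[0,0,0],"delta_rot":[0,0,0.06],"claw":0},{"offset":[0,0,0],"delta_rot":[0,0,0.03],"claw":0}]' 80
python3 - <<'E'
from h import *
s,R=st()
crop("side",140,250,210,340,5.0,"pics/s13.png")
crop("top",90,240,170,320,4,"pics/t13.png")
E
```

```text
clock: 15.95
ee_pos: [0.3702, 0.0309, 0.2108]
ee_rot: [-1.302, 1.84, -1.127]
force: [-0.1, -1.0, -1.5]
finger_gap: 0.0126
t 15.95 p [0.3702 0.0309 0.2108] gap 0.01262357175201151 F [-0.118  -0.9532 -1.4715] 
q [-0.0243  0.1882 -0.1449  1.6836  0.1439  1.8473] 
 [[-0.3289 -0.4232  0.8442]
 [-0.9443  0.1537 -0.2908]
 [-0.0067 -0.8929 -0.4502]]
```

View pics/s13.png

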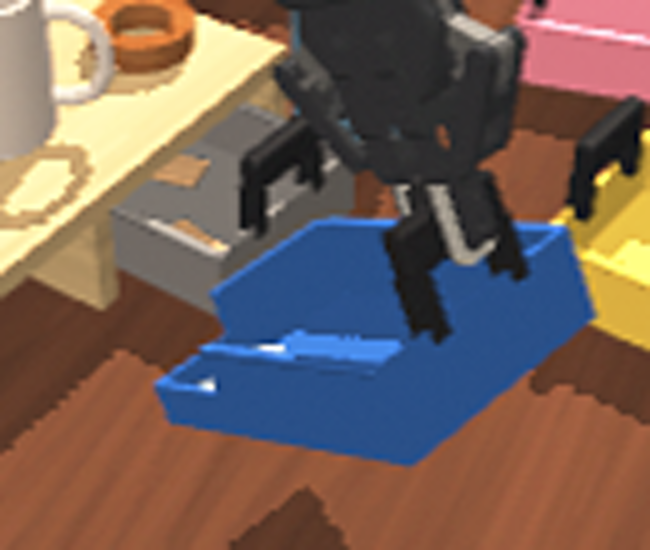

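View pics/t13.png

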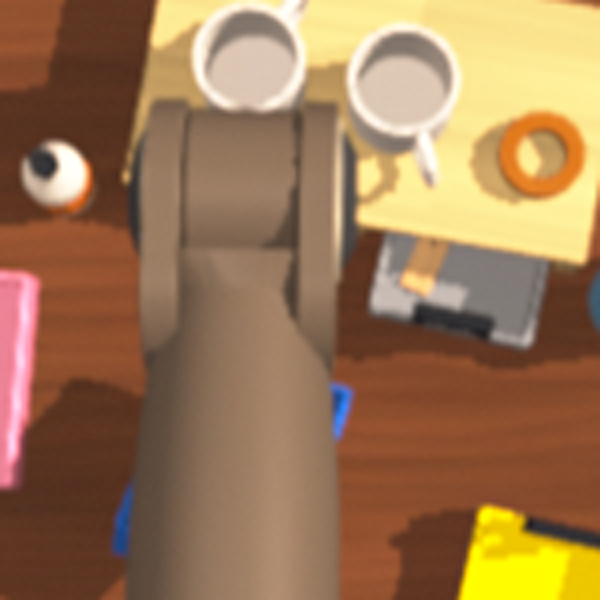

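```bash
python3 -m jog '[{"offset":[0,0,0],"delta_rot":[0,0,0.06],"claw":0},{"offset":[0,0,0],"delta_rot":[0,0,0.07],"claw":0},{"offset":[0,0,0],"delta_rot":[0,0,0.06],"claw":0},{"offset":[0,0,0],"delta_rot":[0,0,0],"claw":0},{"offset":[0,0,0],"delta_rot":[0,0,0],"claw":0},{"offset":[0,0,0],"delta_rot":[0,0,-0.06],"claw":0},{"offset":[0,0,0],"delta_rot":[0,0,-0.07],"claw":0},{"offset":[0,0,0],"delta_rot":[0,0,-0.07],"claw":0},{"offset":[0,0,0],"delta_rot":[0,0,-0.07],"claw":0},{"offset":[0,0,0],"delta_rot":[0,0,-0.07],"claw":0}]' 80
python3 -m jog '[{"offset":[0,0,0],"delta_rot":[0,0,-0.06],"claw":0},{"offset":[0,0,0],"delta_rot":[0,0,-0.05],"claw":0},{"offset":[0,0,0],"delta_rot":[0,0,-0.04],"claw":0},{"offset":[0,0,0],"delta_rot":[0,0,-0.03],"claw":0}]' 80
python3 - <<'E'
from h import *
s,R=st()
crop("side",140,250,210,340,5.0,"pics/s14.png")
crop("top",90,240,170,320,4,"pics/t14.png")
E
```

```text
clock: 17.3
ee_pos: [0.3706, 0.0321, 0.2104]
ee_rot: [-1.467, 1.762, -1.204]
force: [0.4, -0.6, -2.7]
finger_gap: 0.0129
clock: 17.8
ee_pos: [0.3703, 0.0318, 0.2102]
ee_rot: [-1.654, 1.659, -1.292]
force: [-0.6, -0.3, -2.2]
finger_gap: 0.013
t 17.8 p [0.3703 0.0318 0.2102] gap 0.013043139583615365 F [-0.5862 -0.2668 -2.2375] 
q [ 0.1506  0.2774 -0.08    1.7716 -0.0868  1.9977] 
 [[-0.1699 -0.5088  0.844 ]
 [-0.943  -0.1649 -0.2892]
 [ 0.2863 -0.845  -0.4518]]
```

View pics/s14.png

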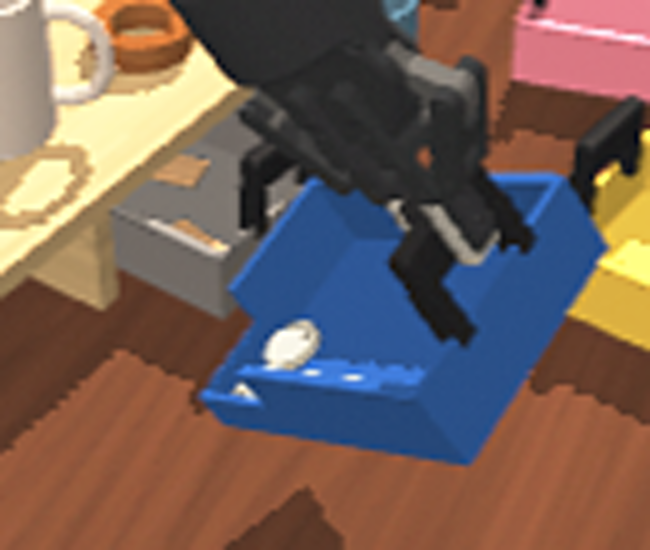

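View pics/t14.png

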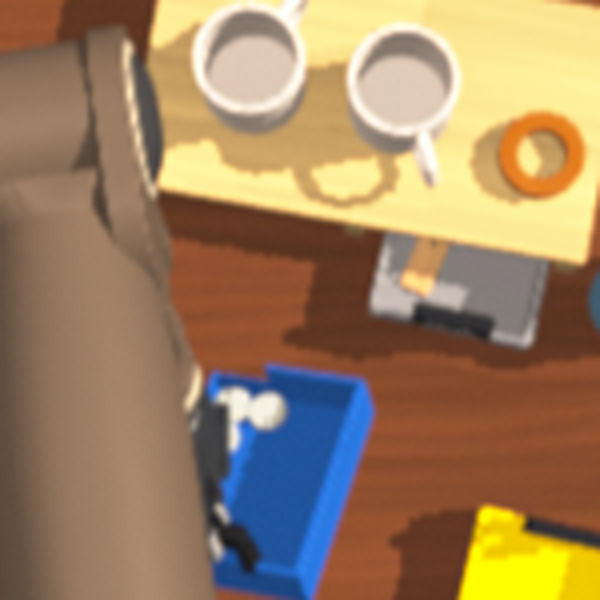

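```bash
python3 -m jog '[{"offset":[0,0,0],"delta_rot":[0,0,0.06],"claw":0},{"offset":[0,0,0],"delta_rot":[0,0,0.08],"claw":0},{"offset":[0,0,0],"delta_rot":[0,0,0.08],"claw":0},{"offset":[0,0,0],"delta_rot":[0,0,0.08],"claw":0},{"offset":[0,0,0],"delta_rot":[0,0,0.08],"claw":0},{"offset":[0,0,0],"delta_rot":[0,0,0.08],"claw":0},{"offset":[0,0,0],"delta_rot":[0,0,0.08],"claw":0},{"offset":[0,0,0],"delta_rot":[0,0,0.08],"claw":0},{"offset":[0,0,0],"delta_rot":[0,0,0.06],"claw":0},{"offset":[0,0,0],"delta_rot":[0,0,0.04],"claw":0}]' 80
python3 -m jog '[{"offset":[0,0,0],"delta_rot":[0,0,0.02],"claw":0},{"offset":[0,0,0],"delta_rot":[0,0,0],"claw":0},{"offset":[0,0,0],"delta_rot":[0,0,0],"claw":0},{"offset":[0,0,0],"delta_rot":[0,0,0],"claw":0}]'
python3 - <<'E'
from h import *
s,R=st()
crop("side",140,250,210,340,5.0,"pics/s15.png")
crop("top",90,240,170,320,4,"pics/t15.png")
E
```

```text
clock: 19.15
ee_pos: [0.37, 0.0311, 0.2104]
ee_rot: [-0.889, 1.983, -0.914]
force: [-0.2, -0.0, -1.8]
finger_gap: 0.0128
clock: 19.65
ee_pos: [0.3704, 0.0318, 0.2103]
ee_rot: [-0.871, 1.987, -0.902]
force: [-0.3, -0.7, -1.7]
finger_gap: 0.0127
t 19.65 p [0.3704 0.0318 0.2103] gap 0.012663133902181876 F [-0.3275 -0.7442 -1.6604] 
q [-0.247   0.1343 -0.2557  1.6148  0.4511  1.6529] 
 [[-0.4686 -0.2603  0.8442]
 [-0.8069  0.5152 -0.289 ]
 [-0.3597 -0.8166 -0.4515]]
```

View pics/s15.png

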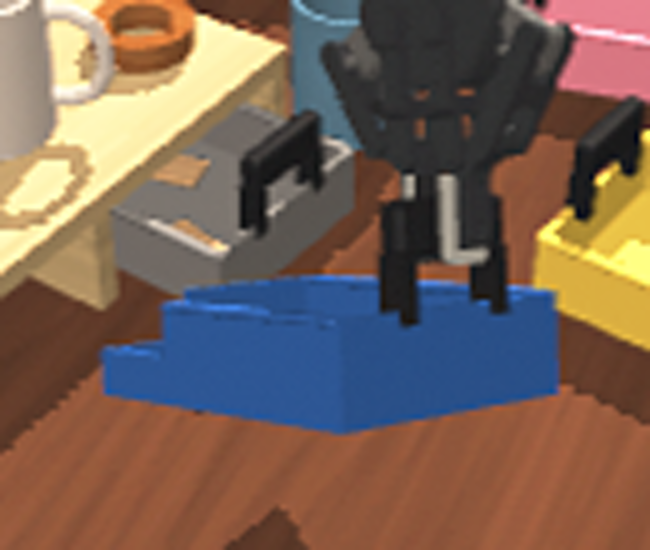

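View pics/t15.png

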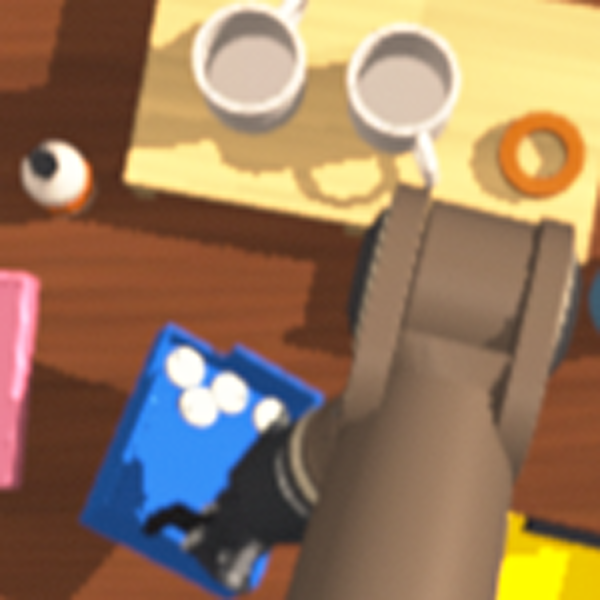

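```bash
python3 -m jog '[{"offset":[0,0,0],"delta_rot":[0.04,0,-0.03],"claw":0},{"offset":[0,0,0],"delta_rot":[0.08,0,-0.055],"claw":0},{"offset":[0,0,0],"delta_rot":[0.08,0,-0.055],"claw":0},{"offset":[0,0,0],"delta_rot":[0.08,0,-0.055],"claw":0},{"offset":[0,0,0],"delta_rot":[0.08,0,-0.055],"claw":0},{"offset":[0,0,0],"delta_rot":[0.08,0,-0.055],"claw":0},{"offset":[0,0,0],"delta_rot":[0.08,0,-0.055],"claw":0},{"offset":[0,0,0],"delta_rot":[0.06,0,-0.04],"claw":0},{"offset":[0,0,0],"delta_rot":[0.03,0,-0.03],"claw":0}]' 80
python3 - <<'E'
from h import *
s,R=st()
crop("side",120,250,200,340,4.5,"pics/s16.png")
crop("top",90,240,170,320,4,"pics/t16.png")
E
```

```text
clock: 20.88
ee_pos: [0.3697, 0.0323, 0.211]
ee_rot: [-0.931, 1.397, -1.64]
force: [0.4, -0.5, -2.2]
finger_gap: 0.0127
t 20.875 p [0.3697 0.0323 0.211 ] gap 0.012724371154393852 F [ 0.4481 -0.4607 -2.2166] 
q [ 0.1725 -0.231  -0.463   1.2593 -0.1139  2.1838] 
 [[-0.4328  0.0972  0.8963]
 [-0.9003 -0.0984 -0.424 ]
 [ 0.047  -0.9904  0.1301]]
```

View pics/s16.png

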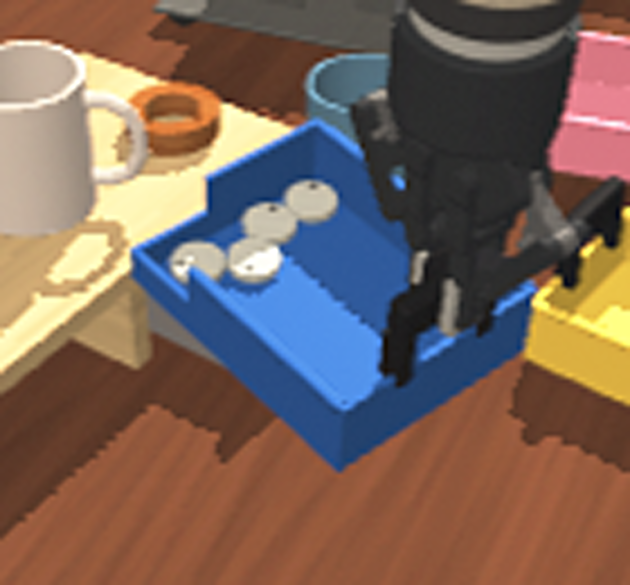

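View pics/t16.png

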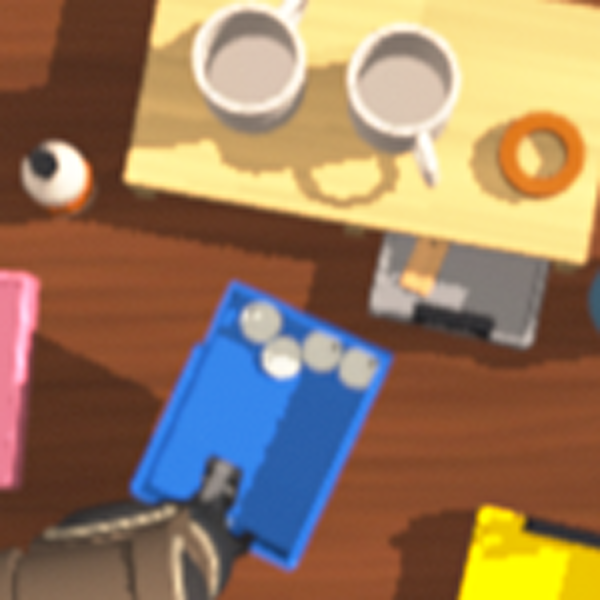

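```bash
python3 -m jog '[{"offset":[0,0,0],"delta_rot":[0,0,-0.04],"claw":0},{"offset":[0,0,0],"delta_rot":[0,0,-0.05],"claw":0},{"offset":[0,0,0],"delta_rot":[0,0,-0.05],"claw":0},{"offset":[0,0,0],"delta_rot":[0,0,-0.05],"claw":0},{"offset":[0,0,0],"delta_rot":[0,0,-0.05],"claw":0},{"offset":[0,0,0],"delta_rot":[0,0,-0.04],"claw":0},{"offset":[0,0,0],"delta_rot":[0,0,-0.03],"claw":0},{"offset":[0,0,0],"delta_rot":[0,0,-0.03],"claw":0},{"offset":[0,0,0],"delta_rot":[0,0,-0.02],"claw":0},{"offset":[0,0,0],"delta_rot":[0,0,0],"claw":0}]' 80
python3 - <<'E'
from h import *
s,R=st()
crop("side",120,250,200,340,4.5,"pics/s17.png")
crop("top",90,240,170,320,4,"pics/t17.png")
E
```

```text
clock: 22.22
ee_pos: [0.3703, 0.0318, 0.2101]
ee_rot: [-1.242, 1.284, -1.898]
force: [-0.5, 0.4, -2.5]
finger_gap: 0.0126
t 22.225 p [0.3703 0.0318 0.2101] gap 0.012593147566789715 F [-0.4917  0.3794 -2.5458] 
q [ 0.3585 -0.0115 -0.3321  1.4714 -0.3681  2.4391] 
 [[-0.438  -0.0655  0.8966]
 [-0.8079 -0.4088 -0.4245]
 [ 0.3943 -0.9103  0.1262]]
```

View pics/s17.png

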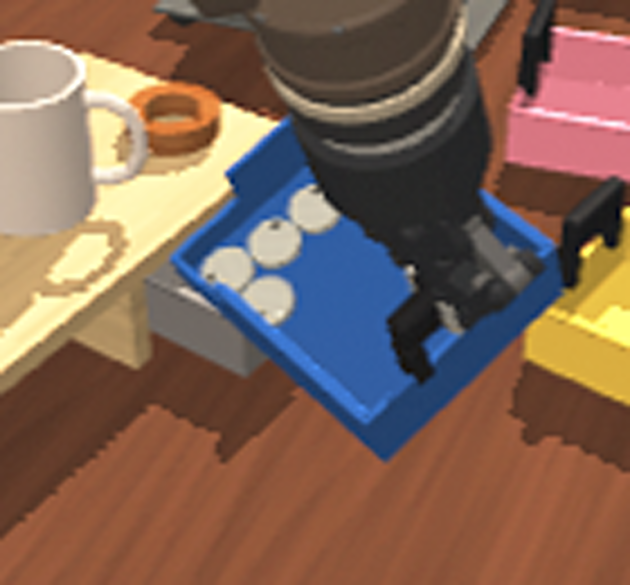

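View pics/t17.png

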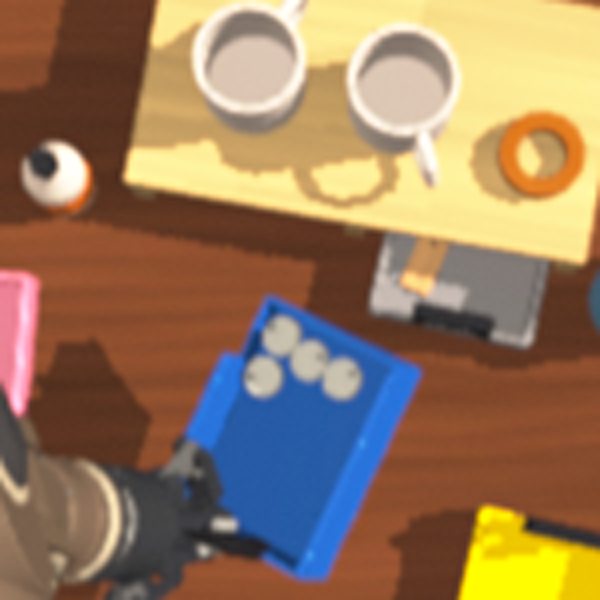

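```bash
python3 -m jog '[{"offset":[0,0,0],"delta_rot":[0.03,0,0],"claw":0},{"offset":[0,0,0],"delta_rot":[0.03,0,-0.02],"claw":0},{"offset":[0,0,0],"delta_rot":[0.03,0,-0.02],"claw":0},{"offset":[0,0,0],"delta_rot":[0.03,0,-0.01],"claw":0},{"offset":[0,0,0],"delta_rot":[0,0,0],"claw":0}]' 80
python3 - <<'E'
from h import *
s,R=st()
crop("top",90,240,170,320,4,"pics/t18.png")
E
```

```text
clock: 22.95
ee_pos: [0.3699, 0.032, 0.2101]
ee_rot: [-1.222, 1.13, -1.979]
force: [-0.5, -0.4, -1.9]
finger_gap: 0.0128
t 22.95 p [0.3699 0.032  0.2101] gap 0.012781398020485368 F [-0.4591 -0.4067 -1.9482] 
q [ 0.4376 -0.0341 -0.3801  1.4414 -0.4768  2.5073] 
 [[-0.4365  0.0215  0.8994]
 [-0.7855 -0.4966 -0.3693]
 [ 0.4387 -0.8677  0.2337]]
```

View pics/t18.png

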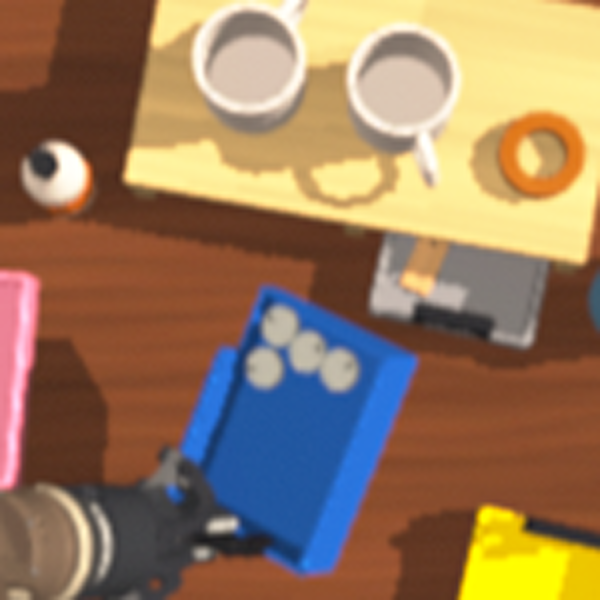

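```bash
python3 -m jog '[{"offset":[0,0,0],"delta_rot":[0.02,0,0],"claw":0},{"offset":[0,0,0],"delta_rot":[0.02,0,0],"claw":0},{"offset":[0,0,0],"delta_rot":[0.02,0,0],"claw":0},{"offset":[0,0,0],"delta_rot":[0,0,0],"claw":0},{"offset":[0,0,0],"delta_rot":[0,0,0],"claw":0}]' 80
python3 - <<'E'
from h import *
s,R=st()
crop("top",90,240,170,320,4,"pics/t19.png")
E
```

```text
clock: 23.62
ee_pos: [0.3703, 0.0316, 0.2104]
ee_rot: [-1.191, 1.064, -1.999]
force: [0.7, 0.4, -1.6]
finger_gap: 0.013
t 23.625 p [0.3703 0.0316 0.2104] gap 0.013015731737201735 F [ 0.7281  0.3638 -1.5979] 
q [ 0.466  -0.0602 -0.4119  1.411  -0.5189  2.5214] 
 [[-0.4378  0.0749  0.896 ]
 [-0.7851 -0.5175 -0.3404]
 [ 0.4382 -0.8524  0.2853]]
```

View pics/t19.png

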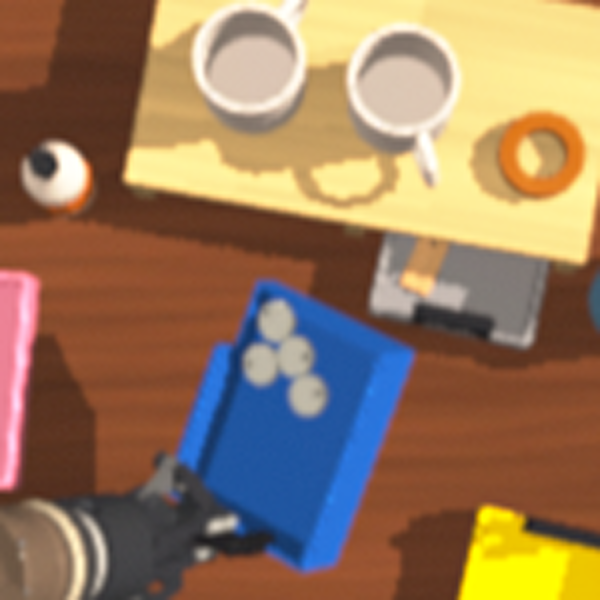

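```bash
python3 -m jog '[{"offset":[0,0,0],"delta_rot":[-0.06,0,0.06],"claw":0},{"offset":[0,0,0],"delta_rot":[-0.09,0,0.1],"claw":0},{"offset":[0,0,0],"delta_rot":[-0.09,0,0.1],"claw":0},{"offset":[0,0,0],"delta_rot":[-0.08,0,0.05],"claw":0},{"offset":[0,0,0],"delta_rot":[-0.07,0,0],"claw":0},{"offset":[0,0,0],"delta_rot":[-0.06,0,-0.03],"claw":0},{"offset":[0,0,0],"delta_rot":[-0.05,0,-0.04],"claw":0},{"offset":[0,0,0],"delta_rot":[-0.04,0,-0.04],"claw":0}]' 80
python3 - <<'E'
from h import *
s,R=st()
crop("side",120,250,200,340,4.5,"pics/s20.png")
crop("top",90,240,170,320,4,"pics/t20.png")
E
```

```text
clock: 24.68
ee_pos: [0.3707, 0.0312, 0.2102]
ee_rot: [-1.329, 1.681, -1.56]
force: [0.4, -0.4, -1.7]
finger_gap: 0.0126
t 24.675 p [0.3707 0.0312 0.2102] gap 0.012609737516847254 F [ 0.3976 -0.4206 -1.6919] 
q [ 0.1423  0.1136 -0.1929  1.6075 -0.0781  2.1946] 
 [[-0.4086 -0.321   0.8544]
 [-0.876  -0.1248 -0.4658]
 [ 0.2562 -0.9388 -0.2302]]
```

View pics/s20.png

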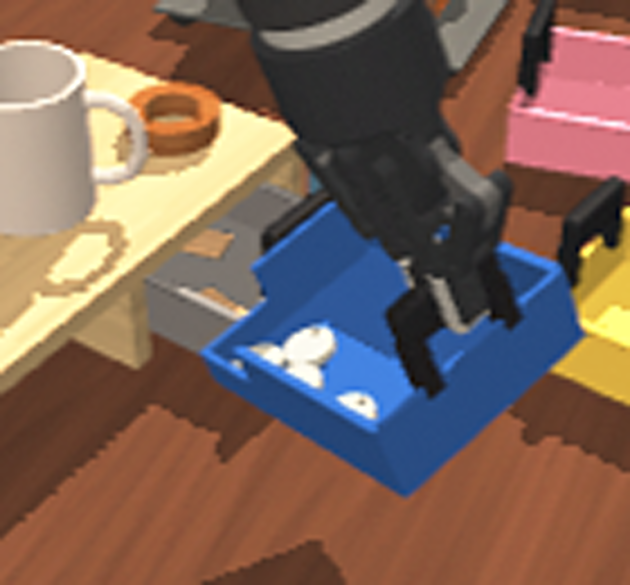

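View pics/t20.png

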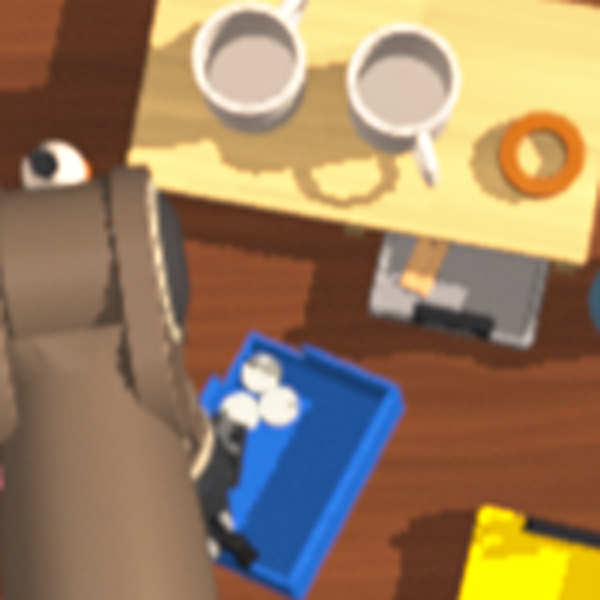

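```bash
python3 -m jog '[{"offset":[0,0,0],"delta_rot":[0.02,0,0.09],"claw":0},{"offset":[0,0,0],"delta_rot":[0.02,0,0.12],"claw":0},{"offset":[0,0,0],"delta_rot":[0,0,0.12],"claw":0},{"offset":[0,0,0],"delta_rot":[-0.03,0,0.08],"claw":0},{"offset":[0,0,0],"delta_rot":[-0.06,0,0],"claw":0},{"offset":[0,0,0],"delta_rot":[-0.06,0,0],"claw":0},{"offset":[0,0,0],"delta_rot":[-0.06,0,0],"claw":0},{"offset":[0,0,0],"delta_rot":[-0.05,0,0],"claw":0},{"offset":[0,0,0],"delta_rot":[0,0,0],"claw":0},{"offset":[0,0,0],"delta_rot":[0,0,0],"claw":0}]' 80
python3 - <<'E'
from h import *
s,R=st()
crop("side",120,250,200,340,4.5,"pics/s21.png")
crop("top",90,240,170,320,4,"pics/t21.png")
E
```

```text
clock: 26.02
ee_pos: [0.3702, 0.0315, 0.2104]
ee_rot: [-1.028, 1.975, -1.124]
force: [-0.2, -0.2, -1.4]
finger_gap: 0.0127
t 26.025 p [0.3702 0.0315 0.2104] gap 0.012684285161996956 F [-0.1911 -0.2322 -1.3573] 
q [-0.1308  0.1218 -0.2173  1.6115  0.2896  1.8713] 
 [[-0.4922 -0.315   0.8115]
 [-0.8585  0.3295 -0.3929]
 [-0.1436 -0.8901 -0.4326]]
```

View pics/s21.png

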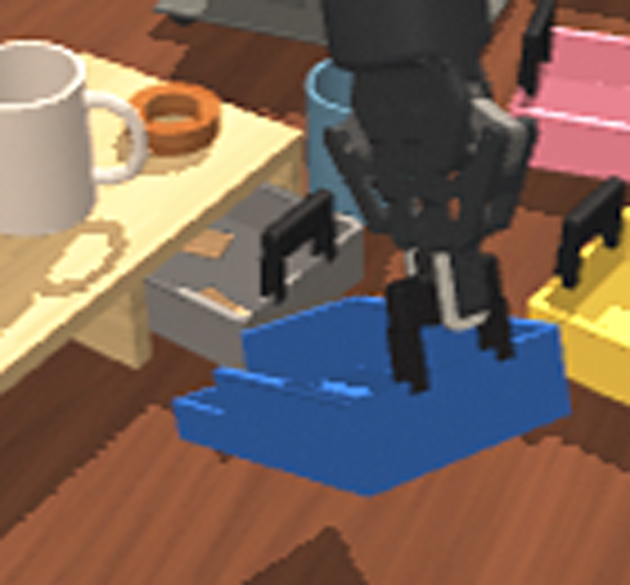

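View pics/t21.png

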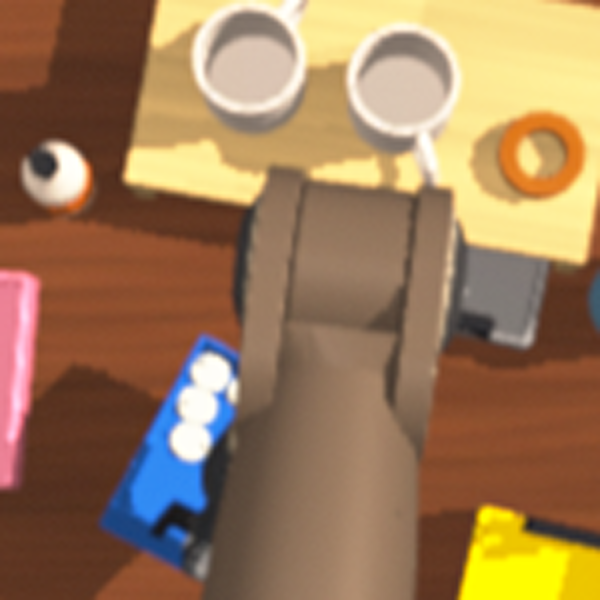

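```bash
python3 -m jog '[{"offset":[0,0,0],"delta_rot":[0,0,0.03],"claw":0},{"offset":[0,0,0],"delta_rot":[0,0,0.03],"claw":0},{"offset":[0,0,0],"delta_rot":[0,0,0.03],"claw":0},{"offset":[0,0,0],"delta_rot":[0,0,0],"claw":0},{"offset":[0,0,0],"delta_rot":[0,0,0],"claw":0}]' 80
python3 - <<'E'
from h import *
s,R=st()
crop("top",150,240,170,290,6,"pics/t22.png")
E
```

```text
clock: 26.75
ee_pos: [0.3703, 0.0315, 0.2103]
ee_rot: [-0.93, 2.003, -1.074]
force: [-0.3, 0.3, -1.8]
finger_gap: 0.0126
t 26.75 p [0.3703 0.0315 0.2103] gap 0.01255713168620099 F [-0.2561  0.3003 -1.7797] 
q [-0.1811  0.1046 -0.2467  1.5905  0.3583  1.8303] 
 [[-0.5192 -0.2708  0.8106]
 [-0.8251  0.4061 -0.3928]
 [-0.2228 -0.8728 -0.4342]]
```

View pics/t22.png

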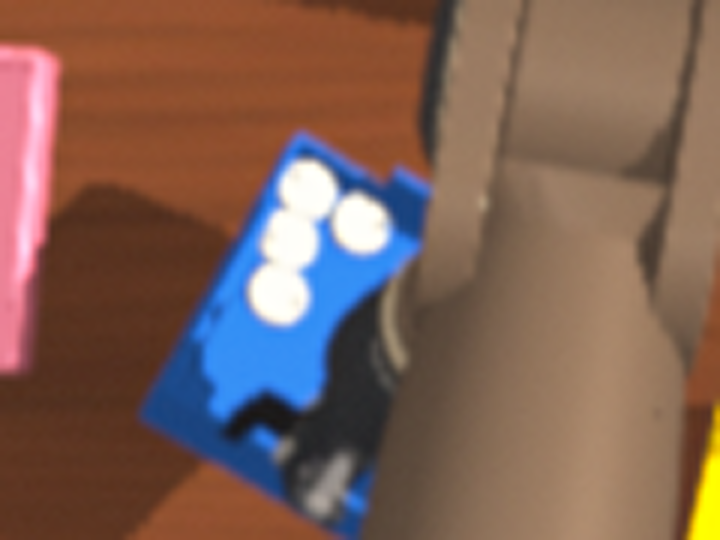

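```bash
python3 -m jog '[{"offset":[0,0,0],"delta_rot":[0,0,0.025],"claw":0},{"offset":[0,0,0],"delta_rot":[0,0,0.025],"claw":0},{"offset":[0,0,0],"delta_rot":[0,0,0],"claw":0},{"offset":[0,0,0],"delta_rot":[0,0,0],"claw":0}]' 80
python3 - <<'E'
from h import *
s,R=st()
crop("top",150,240,170,290,6,"pics/t23.png")
E
```

```text
clock: 27.3
ee_pos: [0.3703, 0.0315, 0.2103]
ee_rot: [-0.876, 2.015, -1.047]
force: [-0.5, 0.0, -1.0]
finger_gap: 0.0127
t 27.3 p [0.3703 0.0315 0.2103] gap 0.012704415314821282 F [-0.5256  0.0332 -0.9592] 
q [-0.2089  0.0957 -0.2639  1.5794  0.3967  1.8072] 
 [[-0.5319 -0.2446  0.8107]
 [-0.8039  0.4468 -0.3926]
 [-0.2662 -0.8605 -0.4343]]
```

View pics/t23.png

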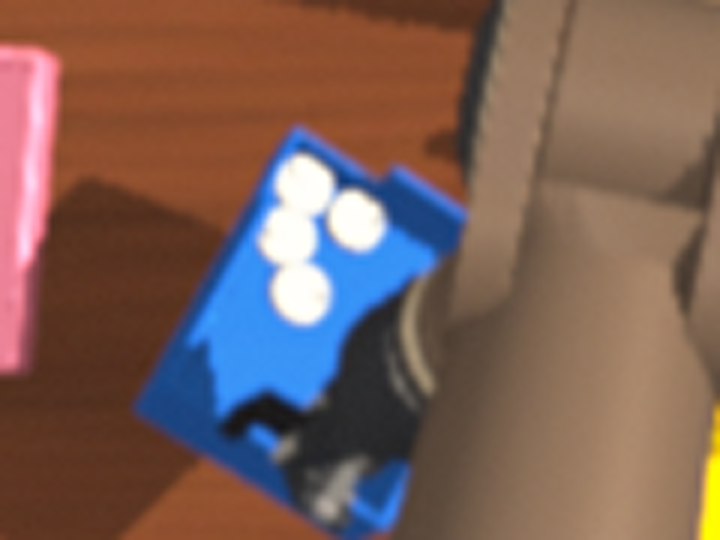

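```bash
python3 -m jog '[{"offset":[0,0,0],"delta_rot":[0,0,0],"claw":0},{"offset":[0,0,0],"delta_rot":[0,0,0],"claw":0}]' 80
python3 - <<'E'
from h import *
s,R=st()
crop("top",150,240,170,290,6,"pics/t24.png")
E
```

```text
clock: 27.6
ee_pos: [0.3703, 0.0317, 0.2103]
ee_rot: [-0.876, 2.015, -1.046]
force: [0.7, -0.2, -2.1]
finger_gap: 0.0123
t 27.6 p [0.3703 0.0317 0.2103] gap 0.012300665364225001 F [ 0.6914 -0.1982 -2.1138] 
q [-0.2084  0.0958 -0.2637  1.5793  0.3967  1.8072] 
 [[-0.5316 -0.2447  0.8109]
 [-0.8041  0.4467 -0.3923]
 [-0.2662 -0.8606 -0.4342]]
```

View pics/t24.png

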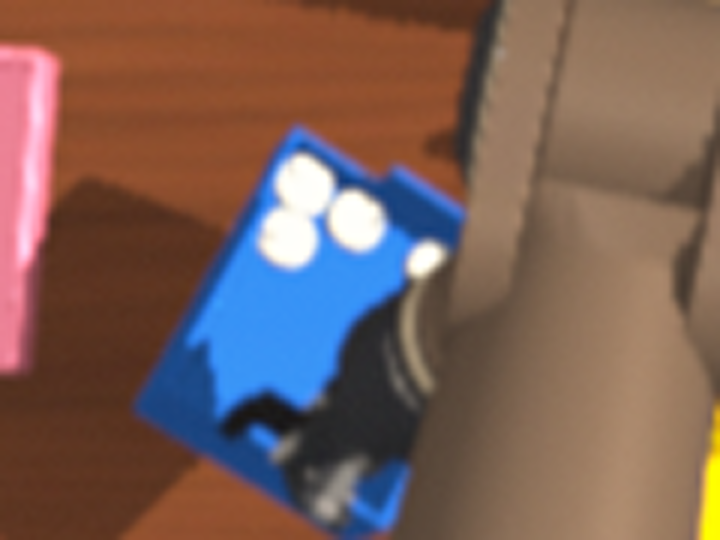

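```bash
python3 -m jog '[{"offset":[0,0,0],"delta_rot":[0.08,0,-0.05],"claw":0},{"offset":[0,0,0],"delta_rot":[0.11,0,-0.07],"claw":0},{"offset":[0,0,0],"delta_rot":[0.11,0,-0.07],"claw":0},{"offset":[0,0,0],"delta_rot":[0.11,0,-0.07],"claw":0},{"offset":[0,0,0],"delta_rot":[0.1,0,-0.07],"claw":0},{"offset":[0,0,0],"delta_rot":[0.06,0,-0.07],"claw":0},{"offset":[0,0,0],"delta_rot":[0,0,-0.07],"claw":0},{"offset":[0,0,0],"delta_rot":[0,0,-0.06],"claw":0}]' 80
python3 - <<'E'
from h import *
s,R=st()
crop("top",150,240,170,290,6,"pics/t25.png")
E
```

```text
clock: 28.65
ee_pos: [0.3698, 0.0322, 0.2105]
ee_rot: [-1.082, 1.405, -1.827]
force: [-0.9, 0.2, -2.3]
finger_gap: 0.0129
t 28.65 p [0.3698 0.0322 0.2105] gap 0.012891120921600836 F [-0.8985  0.2363 -2.3079] 
q [ 0.2783 -0.0919 -0.369   1.3965 -0.2564  2.3867] 
 [[-0.4974 -0.0257  0.8671]
 [-0.8315 -0.2711 -0.485 ]
 [ 0.2476 -0.9622  0.1135]]
```

View pics/t25.png

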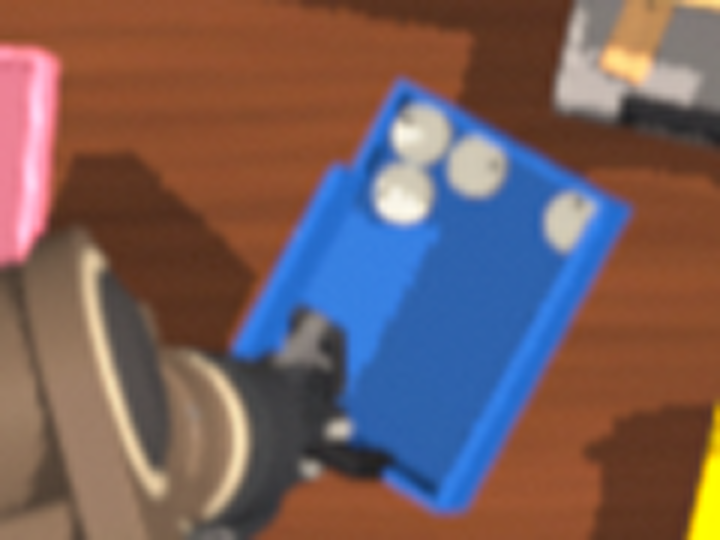

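```bash
python3 -m jog '[{"offset":[0,0,0],"delta_rot":[0.02,0,-0.04],"claw":0},{"offset":[0,0,0],"delta_rot":[0.01,0,-0.04],"claw":0},{"offset":[0,0,0],"delta_rot":[0,0,0],"claw":0}]' 80
python3 - <<'E'
from h import *
s,R=st()
crop("top",150,240,170,290,6,"pics/t26.png")
E
```

```text
clock: 29.08
ee_pos: [0.3702, 0.032, 0.2099]
ee_rot: [-1.138, 1.348, -1.897]
force: [0.3, -0.9, -1.4]
finger_gap: 0.0128
t 29.075 p [0.3702 0.032  0.2099] gap 0.012760058359452901 F [ 0.3108 -0.9477 -1.4181] 
q [ 0.3276 -0.0539 -0.354   1.4301 -0.3245  2.4498] 
 [[-0.4948 -0.0398  0.8681]
 [-0.8067 -0.3503 -0.4759]
 [ 0.3231 -0.9358  0.1412]]
```

View pics/t26.png

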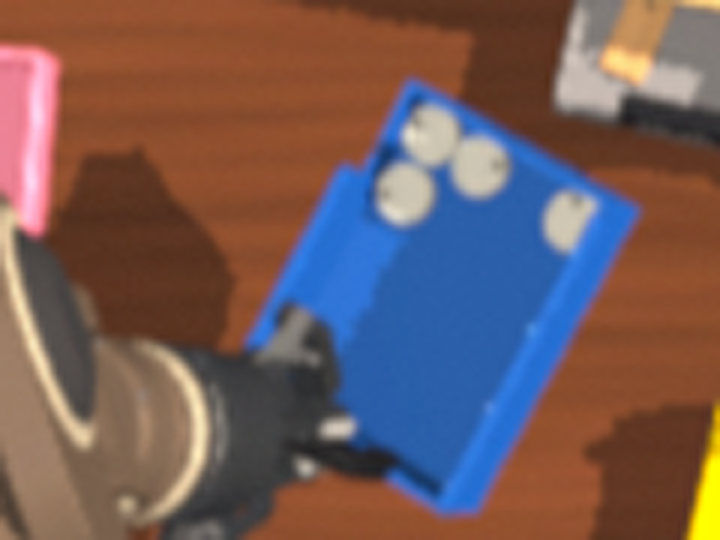

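```bash
python3 -m jog '[{"offset":[0,0,0],"delta_rot":[0,0,-0.02],"claw":0},{"offset":[0,0,0],"delta_rot":[0,0,-0.01],"claw":0},{"offset":[0,0,0],"delta_rot":[0,0,0],"claw":0}]' 80
python3 - <<'E'
from h import *
s,R=st()
crop("top",150,240,170,290,6,"pics/t27.png")
E
```

```text
clock: 29.5
ee_pos: [0.3704, 0.0316, 0.2102]
ee_rot: [-1.163, 1.338, -1.919]
force: [0.9, 0.4, -0.9]
finger_gap: 0.0127
t 29.5 p [0.3704 0.0316 0.2102] gap 0.012698501867648856 F [ 0.9364  0.4209 -0.9154] 
q [ 0.3391 -0.034  -0.3423  1.4501 -0.3419  2.471 ] 
 [[-0.4944 -0.0541  0.8675]
 [-0.7953 -0.3746 -0.4766]
 [ 0.3507 -0.9256  0.1422]]
```

View pics/t27.png

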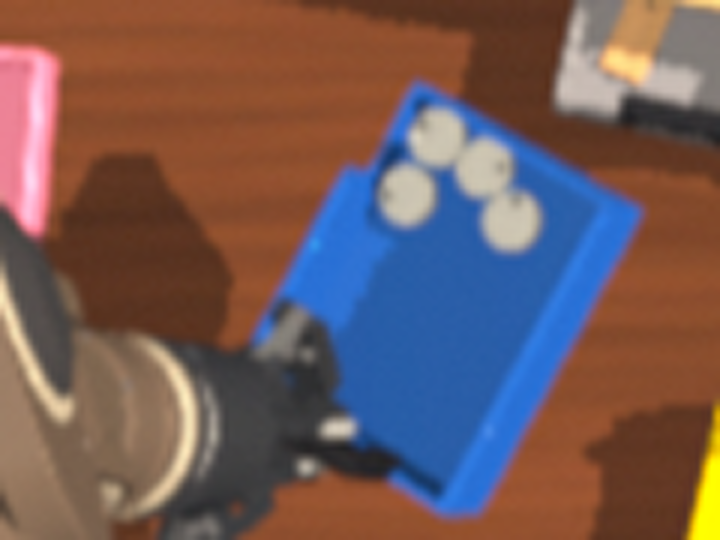

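```bash
python3 -m jog '[{"offset":[0,0,0],"delta_rot":[-0.02,0,0],"claw":0},{"offset":[0,0,0],"delta_rot":[-0.1,0,0],"claw":0},{"offset":[0,0,0],"delta_rot":[-0.14,0,0],"claw":0},{"offset":[0,0,0],"delta_rot":[-0.14,0,0],"claw":0}]' 80
python3 - <<'E'
from h import *
s,R=st()
crop("top",150,240,170,290,6,"pics/t28.png")
crop("side",120,250,200,340,4.5,"pics/s28.png")
E
```

```text
clock: 30.05
ee_pos: [0.3708, 0.0317, 0.2109]
ee_rot: [-1.342, 1.78, -1.692]
force: [-0.4, 0.9, -1.3]
finger_gap: 0.0128
t 30.05 p [0.3708 0.0317 0.2109] gap 0.012779322989651554 F [-0.4132  0.8972 -1.3003] 
q [ 0.1556  0.1748 -0.1486  1.6703 -0.094   2.3488] 
 [[-0.4953 -0.3892  0.7767]
 [-0.7955 -0.156  -0.5855]
 [ 0.3491 -0.9079 -0.2323]]
```

View pics/t28.png

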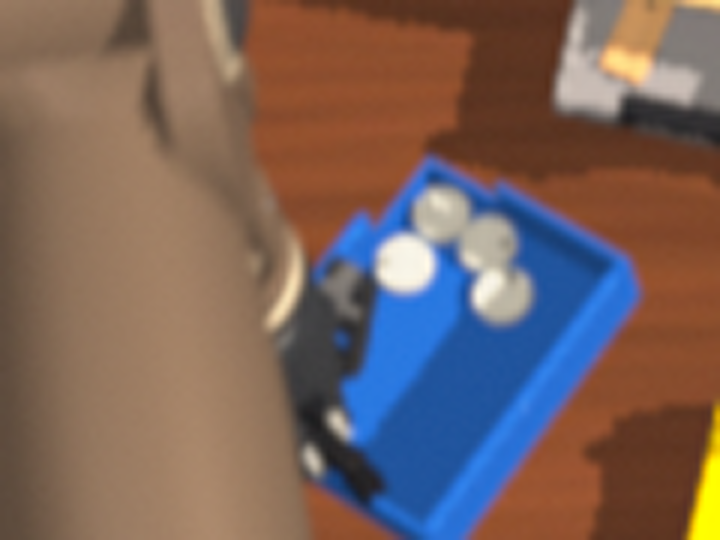

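View pics/s28.png

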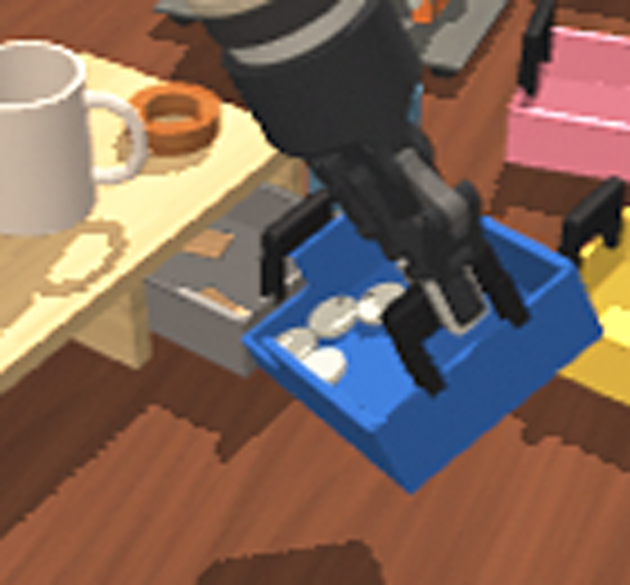

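```bash
python3 -m jog '[{"offset":[0,0,0],"delta_rot":[0.03,0,-0.04],"claw":0},{"offset":[0,0,0],"delta_rot":[0.02,0,-0.04],"claw":0},{"offset":[0,0,0],"delta_rot":[0,0,0],"claw":0},{"offset":[0,0,0],"delta_rot":[0,0,0],"claw":0}]' 80
python3 - <<'E'
from h import *
s,R=st()
crop("top",150,240,170,290,6,"pics/t29.png")
E
```

```text
clock: 30.65
ee_pos: [0.3702, 0.0319, 0.2105]
ee_rot: [-1.409, 1.688, -1.769]
force: [-0.2, -0.1, -1.9]
finger_gap: 0.0128
t 30.65 p [0.3702 0.0319 0.2105] gap 0.012811701642465166 F [-0.2266 -0.1403 -1.9391] 
q [ 0.2103  0.1898 -0.1474  1.6839 -0.1663  2.4011] 
 [[-0.4635 -0.3852  0.798 ]
 [-0.7793 -0.2515 -0.574 ]
 [ 0.4218 -0.8879 -0.1836]]
```

View pics/t29.png

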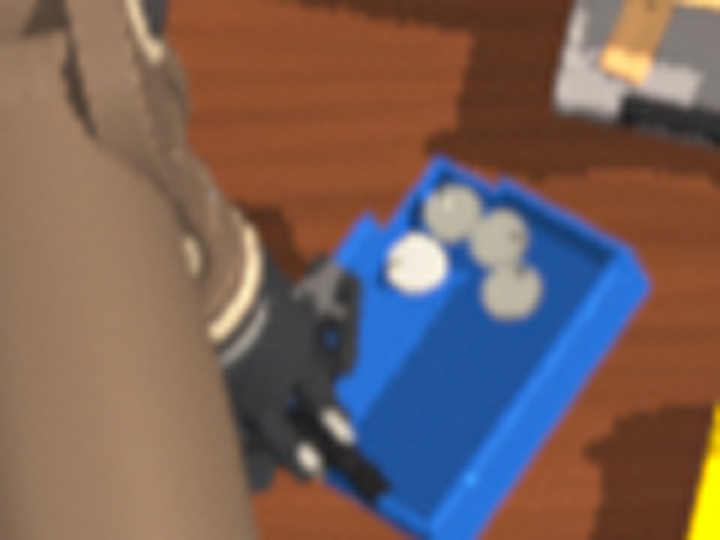

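```bash
python3 -m jog '[{"offset":[0,0,0],"delta_rot":[0.06,0,0],"claw":0},{"offset":[0,0,0],"delta_rot":[0.08,0,0],"claw":0},{"offset":[0,0,0],"delta_rot":[0.04,0,0],"claw":0},{"offset":[0,0,0],"delta_rot":[0,0,0],"claw":0},{"offset":[0,0,0],"delta_rot":[0,0,0],"claw":0}]' 80
python3 - <<'E'
from h import *
s,R=st()
crop("top",150,240,170,290,6,"pics/t30.png")
E
```

```text
clock: 31.32
ee_pos: [0.3703, 0.0316, 0.2104]
ee_rot: [-1.331, 1.488, -1.868]
force: [-0.3, -0.6, -2.1]
finger_gap: 0.0125
t 31.325 p [0.3703 0.0316 0.2104] gap 0.012450614978083687 F [-0.311  -0.644  -2.0893] 
q [ 0.2877  0.0985 -0.2299  1.5886 -0.2716  2.4488] 
 [[-0.4638 -0.2374  0.8536]
 [-0.7788 -0.35   -0.5205]
 [ 0.4223 -0.9062 -0.0225]]
```

View pics/t30.png

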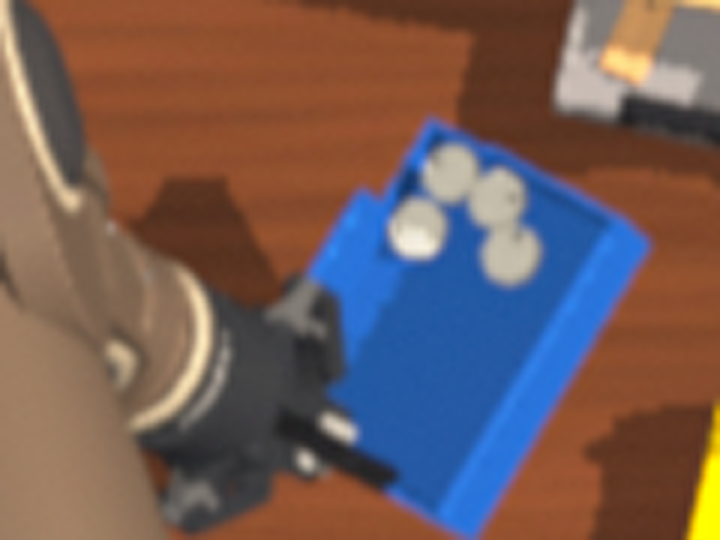

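```bash
python3 -m jog '[{"offset":[0,0,0],"delta_rot":[0.03,0,-0.02],"claw":0},{"offset":[0,0,0],"delta_rot":[0.03,0,-0.02],"claw":0},{"offset":[0,0,0],"delta_rot":[0,0,0],"claw":0},{"offset":[0,0,0],"delta_rot":[0,0,0],"claw":0}]' 80
python3 - <<'E'
from h import *
s,R=st()
crop("top",150,240,170,290,6,"pics/t31.png")
E
```

```text
clock: 31.88
ee_pos: [0.3702, 0.0318, 0.2102]
ee_rot: [-1.343, 1.403, -1.922]
force: [-0.1, 0.2, -1.7]
finger_gap: 0.0128
t 31.875 p [0.3702 0.0318 0.2102] gap 0.012776182936940956 F [-0.0875  0.1518 -1.7099] 
q [ 0.3303  0.0951 -0.2458  1.5823 -0.3293  2.4885] 
 [[-0.4545 -0.2041  0.8671]
 [-0.7637 -0.4118 -0.4972]
 [ 0.4585 -0.8881  0.0313]]
```

View pics/t31.png

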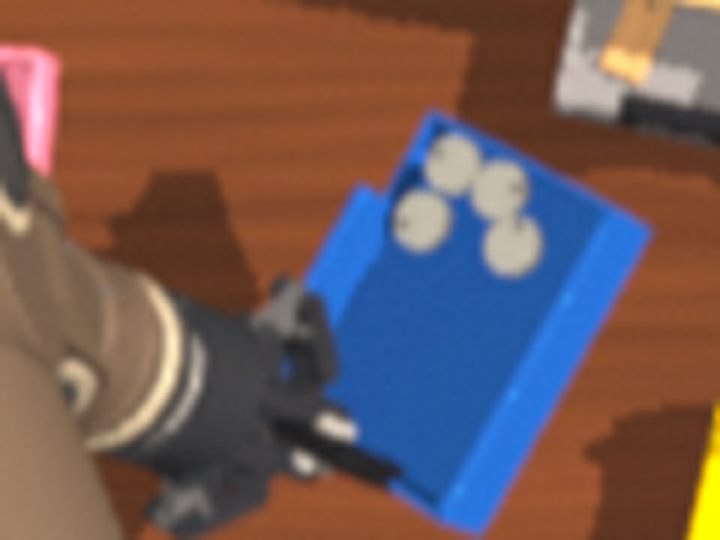

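```bash
python3 -m jog '[{"offset":[0,0,0],"delta_rot":[0.07,0,0],"claw":0},{"offset":[0,0,0],"delta_rot":[0.07,0,0],"claw":0},{"offset":[0,0,0],"delta_rot":[0,0,0],"claw":0}]' 80
python3 - <<'E'
from h import *
s,R=st()
crop("top",150,240,170,290,6,"pics/t32.png")
E
```

```text
clock: 32.3
ee_pos: [0.3697, 0.0318, 0.2105]
ee_rot: [-1.277, 1.244, -1.98]
force: [0.3, -0.2, -1.3]
finger_gap: 0.0128
t 32.3 p [0.3697 0.0318 0.2105] gap 0.012808705839533455 F [ 0.2523 -0.2314 -1.2789] 
q [ 0.3972  0.0293 -0.317   1.5118 -0.4206  2.5236] 
 [[-0.4544 -0.0806  0.8871]
 [-0.7641 -0.4766 -0.4347]
 [ 0.4578 -0.8754  0.1549]]
```

View pics/t32.png

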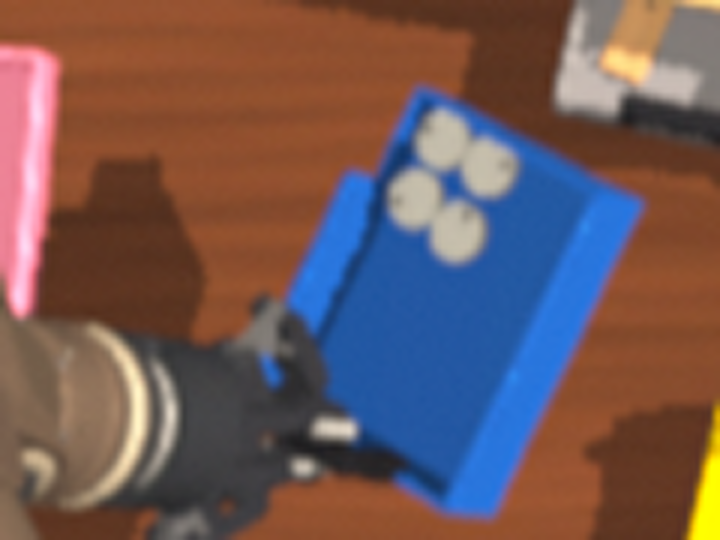

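```bash
python3 -m jog '[{"offset":[0,0,0],"delta_rot":[-0.1,0,0],"claw":0},{"offset":[0,0,0],"delta_rot":[-0.15,0,0],"claw":0},{"offset":[0,0,0],"delta_rot":[-0.15,0,0],"claw":0},{"offset":[0,0,0],"delta_rot":[-0.1,0,0],"claw":0},{"offset":[0,0,0],"delta_rot":[-0.06,0,0],"claw":0},{"offset":[0,0,0],"delta_rot":[-0.03,0,0],"claw":0},{"offset":[0,0,0],"delta_rot":[0,0,0],"claw":0},{"offset":[0,0,0],"delta_rot":[0,0,0],"claw":0}]' 80
python3 - <<'E'
from h import *
s,R=st()
crop("top",150,240,170,290,6,"pics/t33.png")
crop("side",120,250,200,340,4.5,"pics/s33.png")
E
```

```text
clock: 33.35
ee_pos: [0.3701, 0.0318, 0.2106]
ee_rot: [-1.527, 1.912, -1.663]
force: [-0.1, 0.2, -1.3]
finger_gap: 0.0126
t 33.35 p [0.3701 0.0318 0.2106] gap 0.012601201272587147 F [-0.1238  0.1629 -1.293 ] 
q [ 0.1416  0.3201 -0.0512  1.8152 -0.0744  2.3746] 
 [[-0.4548 -0.5596  0.6928]
 [-0.7639 -0.1548 -0.6265]
 [ 0.4579 -0.8142 -0.3571]]
```

View pics/t33.png

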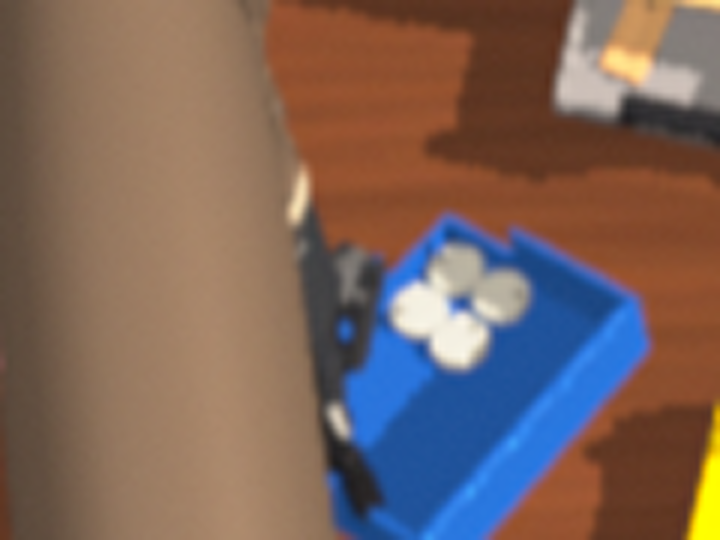

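View pics/s33.png

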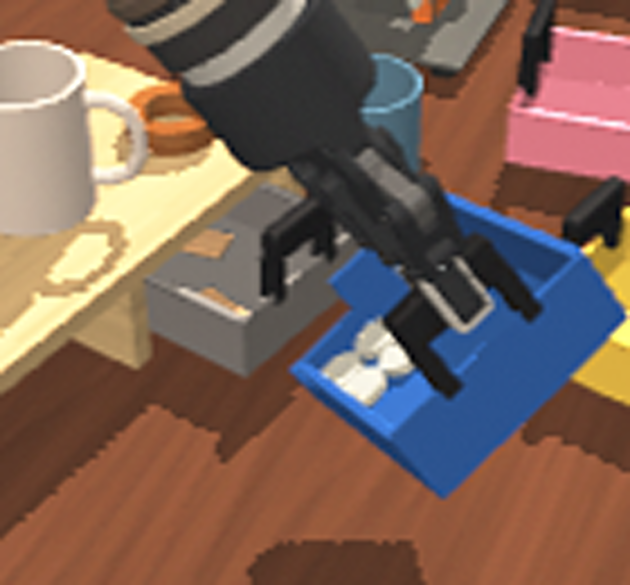

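```bash
python3 -m jog '[{"offset":[0,0,0],"delta_rot":[-0.015,0,0],"claw":0},{"offset":[0,0,0],"delta_rot":[-0.015,0,0],"claw":0},{"offset":[0,0,0],"delta_rot":[0,0,0],"claw":0},{"offset":[0,0,0],"delta_rot":[0,0,0],"claw":0},{"offset":[0,0,0],"delta_rot":[0,0,0],"claw":0},{"offset":[0,0,0],"delta_rot":[0,0,0],"claw":0}]' 80
python3 - <<'E'
from h import *
s,R=st();print(s["dq"])
T=lambda p:s["ee_pos"]+R@(np.array([-p[1],-(p[2]-82),p[0]+80])/1000)
for n,p in dict(corner=(81,61,4),toel=(85,65,0),toer=(85,-65,0),fl=(-85,65,0),fr=(-85,-65,0)).items(): print(n,T(p),np.array(proj("side",T(p))))
f=arm.grab_frame("side");cv2.imwrite("pics/s34.png",f[:,:,::-1])
f=arm.grab_frame("top");cv2.imwrite("pics/t34.png",f[:,:,::-1])
print([(np.round(d["location"],1),round(d["conf"],2)) for d in arm.tip_of("side","tote_corner")])
bl=arm.tip_of("top","blank_a")
Z=T((81,61,4));nrm=R@np.array([0,-1,0])
for d in bl:
    o,v=ray("top",d["location"]);X=o+v*((Z-o)@nrm)/(v@nrm);w=R.T@(X-s["ee_pos"])*1000
    print(d["conf"],"tote xy",w[2]-80,-w[0])
E
```

```text
clock: 34.2
ee_pos: [0.3703, 0.0316, 0.2103]
ee_rot: [-1.539, 1.947, -1.641]
force: [-0.2, -0.4, -2.1]
finger_gap: 0.0125
t 34.2 p [0.3703 0.0316 0.2103] gap 0.012468713464100785 F [-0.1607 -0.4343 -2.1073] 
q [ 0.1295  0.3368 -0.0401  1.8309 -0.0592  2.3668] 
 [[-0.455  -0.5811  0.6748]
 [-0.7635 -0.1354 -0.6314]
 [ 0.4583 -0.8025 -0.3821]]
[-0.0004 -0.0003  0.0003  0.0002  0.0004  0.0043]
corner [ 0.4614 -0.034   0.0582] [206.3594 272.0775]
toel [ 0.4635 -0.034   0.0517] [208.0015 271.3217]
toer [ 0.4044 -0.1333  0.1112] [174.2718 306.5787]
fl [0.3488 0.0733 0.1166] [230.1477 299.5708]
fr [ 0.2897 -0.026   0.1762] [189.444 341.369]
[(array([207.8, 272.7]), 0.97), (array([347. , 294.1]), 0.82), (array([310.5, 160.3]), 0.79), (array([143.5, 369.3]), 0.79), (array([200.2, 388. ]), 0.67)]
0.59 tote xy 26.708211361055987 13.332915391339203
0.59 tote xy 71.28721655065289 44.46025689318648
0.53 tote xy 29.316026316218526 59.48293884943352
0.51 tote xy 88.34950328657425 -64.48652594508019
0.38 tote xy 73.68213363356219 33.69650218819022
```

View pics/s34.png

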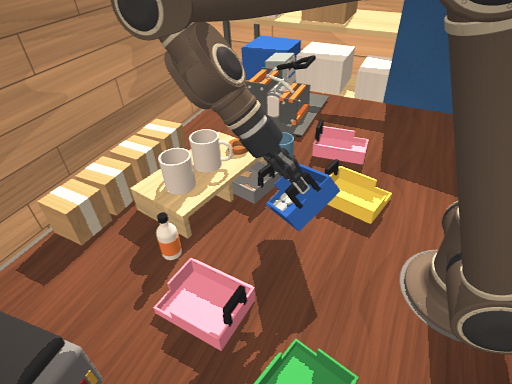

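View pics/t34.png

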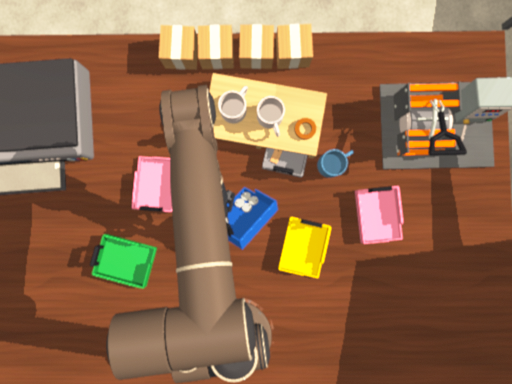

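```bash
python3 -c "
from station import arm
print(arm.hand_in())"
```

```text
the job is handed in; nothing more can be done
None
```

The job is handed in at about 34 s, with the arm still holding the blue tote in the air and its picking corner lowest.

I drew the tote out of its bay, lifted it, and tilted it to about 36.6° (x tilt sin 0.38, y tilt sin 0.46). The first tilt brought all four blanks to the corner side, but three were in a line along the left wall. I then rocked the tote, away from the picking corner at times, until the blanks slid into a tight 2×2 group in that corner. The gripper never touched them.

What the last checks showed:
- **Blanks:** The last pictures show all four blanks in the corner and none spilled. My numeric check of their positions failed. The detections from the top camera scattered by several centimetres and included one plainly false hit, so I relied on the pictures.
- **Tote height:** The picking corner's bottom edge is about 52 mm above the bench. The other bottom corners are about 60 mm or more higher than that.
- **Grip:** The grip force is set to 80 N and the jaws read 12.5 mm on the 14 mm bar. The arm is still. The network found the tote corner within about 2 px of where the arm pose predicts it, so the tote has not slipped.
- **Surroundings:** The shelf, mugs, tape, bottle and other totes look unmoved in the final side and top pictures. The bottle was hidden in the final top picture and shows only in the side one.

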